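# Make up a change float: spring magazine and tray

### The arm

A 6-joint arm with a two-finger parallel gripper is mounted at the origin on the work surface. World frame = base frame: x ahead of the robot, y to its left, z up, the work surface at z = 0. Lengths are in m, angles in rad, forces in N, time in s.
With the tool pointing down it reaches from about 0.275 to 0.85 m from the base axis. Payload 19 kg.
Tool frame: the origin (TCP) lies between the finger pads; the fingertips stand 14 mm ahead of it and the grasp point (between the pads) lies 5 mm behind it (manip.tip_reach is the distance from the TCP to the fingertips, in m); x points along the fingers, y is the direction in which the jaws open and shut, and the axes are right-handed (so a half turn about x gives the same grasp; the last joint's range is limited). The gripper opens to 85 mm and grips with 20 to 120 N. Pads are 22 mm wide; open, the fingers measure 114 mm over their backs; the gripper's body (76 mm by 85 mm) begins 54 mm behind the grasp point. The pads swing forward as they close: fully open they stand 13 mm farther back than shut.
Start: joints at [-1.412, 0.15, 1.437, -0, 1.554, -0.134], TCP at [0.166, -0.551, 0.245] pointing down, gripper open.
Joint ranges: [-2.8, 2.8], [-0.68, 2.1], [0.12, 2.68], [-1.39, 4.53], [0.16, 2.79], [-2.81, 2.81]. Speed limits (rad/s): [1.89, 1.89, 2.22, 3.01, 3.01, 3.01].

### API

Orientations are given as [roll, pitch, yaw] about the fixed x, y, z axes, in that order (R = Rz(yaw) Ry(pitch) Rx(roll)).
In Python, from rig import manip gives the robot as it stands.
- The arm moves only by the tool move_arm, never from a script. Its arguments are lists of equal length, an entry for each row: "dp": the shift along the tool's x, y, z in cm, a list of three; "angular": the turn, a rotation vector about the tool's x, y, z in degrees, a list of three; "gripper": the finger opening in cm, from 0 to 8.54. In form: {"dp": [[x, y, z], ...], "angular": [[wx, wy, wz], ...], "gripper": [gripper, ...]}. A call has exactly 10 rows; each row is the pose to reach, as a shift and turn from the pose commanded when the call began, along the tool's axes at that moment; what a row does not reach only later rows make up. A row lasts 1/10 s, in which the tool goes at most 50 mm and 8.59 degrees, less where a joint would pass 70% of its speed; a pose out of reach is approached as far as the arm can. A call with a gripper value outside its range is refused whole. The fingers move at their own pace and stop on an object; "grip_force" is the grip in N (left out, the last holds). Time passes only in rows, so rows that repeat a pose let the fingers close, or fill a call up. It gives the time, the measured TCP pose, the force and the opening at its end, in the units of the state.
- manip.state(): the state, without advancing time (a new reading comes with each control period).
- manip.get_image(name): name is "side" or "top"; returns a dict with "img" (400x640x3 uint8, blue, green, red), "depth" (400x640 float32, m along the optical axis (not along the pixel's ray), 0 where there is no reading), "fov_y" (degrees; the focal length in pixels is half the picture's height over the tangent of half this angle, whatever the lens; pixels are square), "cx", "cy" (the principal point, pixels), "k1" (the pictures are not rectified: a ray, as slopes to the right and down, at radius r is drawn at 1 + k1 r^2 times it, then the intrinsics apply), "xyz" and "attitude" of the camera in the world. Camera axes: x right, y down, z forward; pixel columns grow to the right and rows downward; lengths in m; the calibration is good to about 2 mm. A picture is of the moment at which its call begins.
- manip.job_done(): hands the job in, once; it reports no verdict.
The state is a dict: "time_s": time; "joint_pos": joint angles; "dq": joint speeds; "joint_efforts": joint torques, N m; "tool_pos": TCP position; "ee_rot": TCP orientation; "contact_force": force on the tool from outside, world axes, zero at the start; "moment": the same for the moment, N m; "finger_gap": finger opening in m.
Only numpy, scipy, OpenCV 4.12 (cv2) and the standard library are available. Lean on these libraries where they do the work, as an engineer would, in place of code of your own. Each camera call takes 0.05 s, during which the arm holds its last target.

### The job

Make up the change float: slide the cover of the coin magazine fully back, press every long coin tube on the table down into the spring-loaded column until it clicks in under the catches, then slide the cover fully shut. Lay each short tube from the table flat in an empty compartment of the tray, one to a compartment. Leave the tubes already in the tray, and the other things on the table, where they are.

Things in the scene. Friction and masses are not known exactly. Their poses are not given: they have to be found in the camera images.
- magazine: Fixed aluminium column with a grey housing behind it (x = 60 to 185 mm, 156 mm tall; all within 55 mm of the x axis). Origin: on the table under the column's centre; x points to the housing. Inside, 104 mm along x, 34 mm along y; open at the top; holds three long tubes lying along x, one on another. Loaded tubes sink below the next one
- mouth (a point): column's axis, 158 mm above the table: top edge of the mouth, where a lead-in flares out about 4 mm all round; the straight guides begin 10 mm lower. Both long sides (+y, -y) are open windows, 56 mm wide along x about the centre, from 80 mm above the table to the top, so fingers holding a tube across its width can go down with it
- latch (a point): column's axis, 126 mm above the table, level with the undersides of two spring catches that reach 10 mm in from the column's ends. A tube laid in rests on their slopes, underside about 12 mm above this point. Pushed level until its top is 3 to 6 mm below this point it latches (up to 20 N); let go, its top rises to this point and stays. Not pushed far enough, it comes up again
- follower (a joint): travel (m) of the spring plate under the tubes: 0 = empty, its top 1 mm below the catches' undersides; about 0.029 with one latched tube, 0.059 with two, 0.089 with three; it can go to 0.100. Net push about 6 N at the start of the first tube, about 2 N more with each tube
- cover (a joint): steel slide cover over the mouth, 116 x 50 x 4 mm, underside 160 mm above the table; 0 = shut, centred over the column; slides along the magazine's +x; 0.12 m = fully back over the housing, mouth clear. About 2 N of friction; stays where it is left. A tube that has not latched sticks up and blocks it
- cover_grip (a point): middle of the cover's upright black grip rib, 36 mm along the magazine's x, 14 mm wide along y, from 12 mm below to 12 mm above this point (the cover plate's top lies 12 mm below); moves with the cover
- tray: grey float tray, fixed, 164 (x) x 178 (y) x 18 mm; origin: on the table under its centre. 2 x 3 compartments, each 76 mm along x, 54 mm along y, centred at x = -40 and +40 mm, y = -58, 0 and +58 mm in the tray's frame; their floors 4 mm above the table, wall tops 18 mm
- L1_mid (a point): centre of a long square coin tube, 98 mm along its x, 30 x 30 mm across, clear with white end caps, about 0.15 kg, lying on the table; may be absent
- L2_mid (a point): centre of a long square coin tube, 98 mm along its x, 30 x 30 mm across, clear with white end caps, about 0.15 kg, lying on the table; may be absent
- L3_mid (a point): centre of a long square coin tube, 98 mm along its x, 30 x 30 mm across, clear with white end caps, about 0.15 kg, lying on the table; may be absent
- S1_mid (a point): centre of a short square coin tube, 62 mm along its x, 26 x 26 mm across, same make, about 0.1 kg, lying on the table; may be absent
- S2_mid (a point): centre of a short square coin tube, 62 mm along its x, 26 x 26 mm across, same make, about 0.1 kg, lying on the table; may be absent
- S3_mid (a point): centre of a short square coin tube, 62 mm along its x, 26 x 26 mm across, same make, about 0.1 kg, lying on the table; may be absent
- S4_mid (a point): centre of a short square coin tube, 62 mm along its x, 26 x 26 mm across, same make, about 0.1 kg, lying on the table; may be absent
- R1_mid (a point): centre of a short tube (as above) that already lies in a compartment of the tray, along the tray's x; may be absent
- R2_mid (a point): centre of a short tube (as above) that already lies in a compartment of the tray, along the tray's x; may be absent
- R3_mid (a point): centre of a short tube (as above) that already lies in a compartment of the tray, along the tray's x; may be absent
- calculator: black desk calculator, 170 x 120 x 27 mm, standing on the table, not part of the job; origin under its centre
- tape_roll: roll of clear tape, 64 mm across, 19 mm tall, standing on the table, not part of the job; origin under its centre
- coin_box_a: small clear box of loose coins, 130 x 100 x 60 mm, standing on the table, not part of the job; origin under its centre
- coin_box_b: a second such box, standing on the table, not part of the job; origin under its centre
Mind the look-alikes: they are no part of the job. Leave any pink look-alike of the part that bears L1_mid alone. What is shaped like the part that bears L3_mid but purple is not meant.

How it is judged:
On the way, in this order (a step that is already met when the one before it is completed fails the run):
1. the magazine's cover is slid fully back (value of joint cover above 0.11 m), for 0.2 s.
2. every long tube is latched in the column (z of each of L1_mid, L2_mid, L3_mid in the frame of magazine below 0.1145 m and horizontal distance between each of L1_mid, L2_mid, L3_mid and magazine below 0.008 m and angle between the x axis of each of L1_mid, L2_mid, L3_mid and the x axis of magazine, either way round below 0.1 rad and angle between L1_mid's own x axis and vertical between 1.51 and 1.63 rad and angle between L2_mid's own x axis and vertical between 1.51 and 1.63 rad and angle between L3_mid's own x axis and vertical between 1.51 and 1.63 rad), for 0.3 s.
At the end, for the whole second after the job is handed in: every long tube latched level in the column (centre at most 114.5 mm up, within 8 mm of its axis); cover within 8 mm of shut; every short tube flat on the floor of its own compartment (centre within 16 mm in x, 18 mm in y); tubes that were in the tray within 30 mm of where they were (all of step 2 and value of joint cover below 0.008 m and z of each of S1_mid, S2_mid, S3_mid, S4_mid in the frame of tray below 0.021 m and angle between S1_mid's own x axis and vertical between 1.5 and 1.64 rad and (x of S1_mid in the frame of tray between -0.056 and -0.024 m or x of S1_mid in the frame of tray between 0.024 and 0.056 m) and (y of S1_mid in the frame of tray between -0.076 and -0.04 m or y of S1_mid in the frame of tray between -0.018 and 0.018 m or y of S1_mid in the frame of tray between 0.04 and 0.076 m) and angle between S2_mid's own x axis and vertical between 1.5 and 1.64 rad and (x of S2_mid in the frame of tray between -0.056 and -0.024 m or x of S2_mid in the frame of tray between 0.024 and 0.056 m) and (y of S2_mid in the frame of tray between -0.076 and -0.04 m or y of S2_mid in the frame of tray between -0.018 and 0.018 m or y of S2_mid in the frame of tray between 0.04 and 0.076 m) and angle between S3_mid's own x axis and vertical between 1.5 and 1.64 rad and (x of S3_mid in the frame of tray between -0.056 and -0.024 m or x of S3_mid in the frame of tray between 0.024 and 0.056 m) and (y of S3_mid in the frame of tray between -0.076 and -0.04 m or y of S3_mid in the frame of tray between -0.018 and 0.018 m or y of S3_mid in the frame of tray between 0.04 and 0.076 m) and angle between S4_mid's own x axis and vertical between 1.5 and 1.64 rad and (x of S4_mid in the frame of tray between -0.056 and -0.024 m or x of S4_mid in the frame of tray between 0.024 and 0.056 m) and (y of S4_mid in the frame of tray between -0.076 and -0.04 m or y of S4_mid in the frame of tray between -0.018 and 0.018 m or y of S4_mid in the frame of tray between 0.04 and 0.076 m) and distance of each of R1_mid, R2_mid, R3_mid from where it was at the start of the episode below 0.03 m); the robot touches nothing.
It fails at once if the calculator is pushed more than 5 cm from its place (distance of calculator from where it was at the start of the episode above 0.05 m).
It fails at once if the tape roll is pushed more than 5 cm from its place (distance of tape_roll from where it was at the start of the episode above 0.05 m).
It fails at once if the coin box a is pushed more than 5 cm from its place (distance of coin_box_a from where it was at the start of the episode above 0.05 m).
It fails at once if the coin box b is pushed more than 5 cm from its place (distance of coin_box_b from where it was at the start of the episode above 0.05 m).
Of L1, L2, L3 only 2 to 3 are there at a start; the rules pass over those that are not, and their reading is None.
Of S1, S2, S3, S4 only 3 to 4 are there at a start; the rules pass over those that are not, and their reading is None.
Of R1, R2, R3 only 1 to 2 are there at a start; the rules pass over those that are not, and their reading is None.
At some moment in a run one of L1, L2, L3, S1, S2, S3, S4 may be knocked a few centimetres aside while the robot is not near it.
Once in a run the grip may slacken for a moment while it holds something.
It also fails if it takes over 210 s, if anything falls off the work surface, if the arm or the gripper's body presses on something with over 40 N, if the wrist force passes 120 N, or if a joint passes its speed limit or range.

## Working session

There is one attempt and no reset: what is moved stays moved. The work goes in short steps, Python scripts to look and compute and a tool call to move; the robot and the scene stay as the last step left them, time stands still between calls to the robot, and variables do not carry over. Pictures are saved under pics/ and viewed, and the job is handed in when it is done.

Besides the shell and the picture viewer there is one more tool, called after "Emit:" as name(argument=value, ...), one argument or row to a line, values as JSON. move_arm: Moves the arm, as the interface text tells. Its arguments: {"type":"object","properties":{"dp":{"type":"array"},"angular":{"type":"array"},"gripper":{"type":"array"},"grip_force":{"type":"number"}},"required":["dp","angular","gripper"]}

```bash
ls; mkdir -p pics; cat > look.py <<'E'
import sys,cv2,numpy as np,pickle
from rig import manip
def grab(tag,names=("top","side")):
    for n in names:
        d=manip.get_image(n); pickle.dump(d,open(f"{tag}_{n}.pkl","wb")); cv2.imwrite(f"pics/{tag}_{n}.png",d["img"])
        print(n,{k:v for k,v in d.items() if k not in("img","depth")})
if __name__=="__main__": grab(sys.argv[1],sys.argv[2:] or ("top","side")); print(manip.state())
E
python3 look.py a
```

```text
pics
top {'fov_y': 52.73290611092594, 'cx': 317.779026570746, 'cy': 204.6809892639336, 'k1': -0.01446267196541219, 'xyz': array([ 0.42665066, -0.03860164,  1.00808815]), 'attitude': array([-3.00366768,  0.03139002, -1.58969942])}
side {'fov_y': 51.01066926086242, 'cx': 316.0024191582974, 'cy': 202.7397248953113, 'k1': -0.029892637403260678, 'xyz': array([0.36633608, 0.80879488, 0.76615234]), 'attitude': array([-2.23215415,  0.0111286 , -2.92432159])}
{'time_s': 0.1, 'joint_pos': array([-1.41198541e+00,  1.50963211e-01,  1.43796181e+00, -2.46155555e-05,
        1.55380555e+00, -1.33978113e-01]), 'dq': array([-5.63289712e-05, -3.55917586e-04, -1.14202626e-03, -1.09152212e-03,
        1.20640642e-04,  1.51796855e-04]), 'joint_efforts': array([ 5.20119094e-03, -7.14376473e+01, -5.71797895e+01, -3.01281370e-04,
        7.00361663e-03, -3.11651752e-05]), 'tool_pos': array([ 0.16591103, -0.5503256 ,  0.24472289]), 'ee_rot': array([-1.68314913,  1.56965815,  1.75123298]), 'contact_force': array([ 0.46934502, -0.26568999, -0.17741697]), 'moment': array([ 0.00173987, -0.04097594,  0.03297733]), 'finger_gap': 0.08534752918733962}
```

View pics/a_top.png

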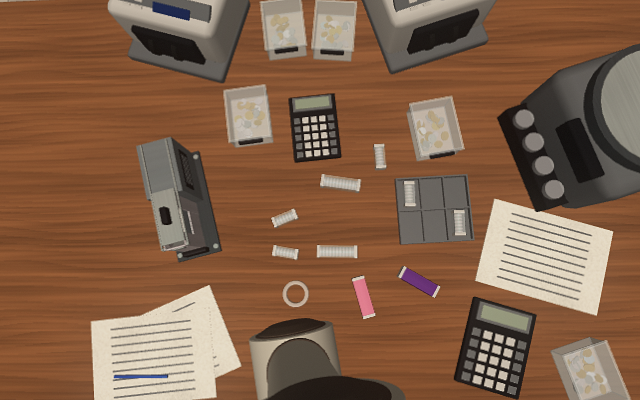

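View pics/a_side.png

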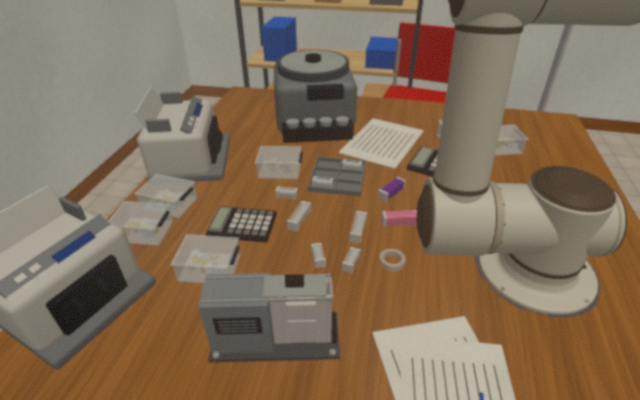

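The top view shows the long clear tubes at about (340,183) and (337,252). The short ones on the table are at (380,156), (285,217) and (285,253). Two tubes are already in the tray, at (410,193) and (460,222). The pink (363,297) and purple (419,281) tubes are look-alikes, so I'll leave them. The magazine is at (180,200), with the cover rib at (165,215). Next I'll measure these.

```bash
cat > geo.py <<'E'
import numpy as np,cv2,pickle
from scipy.spatial.transform import Rotation as Ro
def load(tag,n): return pickle.load(open(f"{tag}_{n}.pkl","rb"))
def K(d):
    h,w=d["img"].shape[:2]; f=h/2/np.tan(np.radians(d["fov_y"])/2)
    return np.array([[f,0,d["cx"]],[0,f,d["cy"]],[0,0,1.]]),np.array([d["k1"],0,0,0,0.])
def rays(d,uv):
    k,D=K(d); p=cv2.undistortPoints(np.asarray(uv,float).reshape(-1,1,2),k,D).reshape(-1,2)
    return np.c_[p,np.ones(len(p))]
def Rc(d): return Ro.from_euler("xyz",d["attitude"]).as_matrix()
def cloud(d):
    h,w=d["depth"].shape; u,v=np.meshgrid(np.arange(w),np.arange(h))
    r=rays(d,np.c_[u.ravel(),v.ravel()])
    P=(r*d["depth"].reshape(-1,1))@Rc(d).T+d["xyz"]; P[d["depth"].ravel()==0]=np.nan
    return P.reshape(h,w,3)
def atz(d,uv,z):
    r=rays(d,uv)@Rc(d).T; return d["xyz"]+r*((z-d["xyz"][2])/r[:,2])[:,None]
def proj(d,P):
    P=(np.atleast_2d(P)-d["xyz"])@Rc(d); k,D=K(d)
    return cv2.projectPoints(P,np.zeros(3),np.zeros(3),k,D)[0].reshape(-1,2)
def two(d1,p1,d2,p2):
    A=np.zeros((3,3));b=np.zeros(3)
    for d,p in((d1,p1),(d2,p2)):
        r=(rays(d,[p])@Rc(d).T)[0]; r/=np.linalg.norm(r); M=np.eye(3)-np.outer(r,r); A+=M;b+=M@d["xyz"]
    return np.linalg.solve(A,b)
E
cat > seg.py <<'E'
import sys; from geo import *
tag=sys.argv[1]
t=load(tag,"top"); C=cloud(t)
z=C[...,2]; print("table z",np.nanmedian(z[270:290,180:260]), "nodepth",(t["depth"]==0).mean())
m=((z>0.012)&(z<0.05)).astype(np.uint8)
n,l,s,c=cv2.connectedComponentsWithStats(m,connectivity=4)
for i in range(1,n):
    if 60<s[i,4]<3000:
        P=C[l==i]; zt=np.percentile(P[:,2],80); Q=P[P[:,2]>zt-0.006]
        (cx,cy),(w,h),a=cv2.minAreaRect((Q[:,:2]*1000).astype(np.float32))
        if w<h: w,h,a=h,w,a+90
        print(np.round(c[i]),s[i,4],"ctr %.1f %.1f size %.1f %.1f ang %.1f ztop %.1f"%(cx,cy,w,h,(a+90)%180-90,zt*1000))
for n in("top","side"):
    d=load(tag,n)["img"]; cv2.imwrite(f"pics/{tag}_{n}_big.png",cv2.resize(d[130:290,230:490] if n=="top" else d[130:290,230:490],None,fx=3,fy=3,interpolation=cv2.INTER_CUBIC))
E
python3 seg.py a
```

```text
table z 0.0012681566412280354 nodepth 0.00390234375
[191.  57.] 1971 ctr 1044.9 324.7 size 273.1 235.9 ang 72.9 ztop 32.3
[427.  47.] 2001 ctr 1043.2 -300.0 size 268.8 214.0 ang -72.9 ztop 32.2
[286.  53.] 164 ctr 959.3 63.2 size 99.5 11.8 ang -84.3 ztop 39.9
[332.  55.] 188 ctr 951.0 -53.2 size 99.5 11.2 ang 84.2 ztop 34.5
[414. 137.] 191 ctr 734.4 -253.1 size 130.0 25.6 ang 20.0 ztop 36.7
[521. 163.] 817 ctr 658.8 -509.5 size 253.5 5.9 ang 16.8 ztop 42.9
[379. 156.] 277 ctr 683.7 -166.4 size 62.3 26.0 ang 2.2 ztop 28.3
[196. 214.] 703 ctr 573.5 306.8 size 255.9 55.6 ang 9.0 ztop 45.0
[340. 183.] 522 ctr 618.2 -65.8 size 97.6 30.3 ang 80.3 ztop 32.4
[435. 208.] 973 ctr 549.3 -295.9 size 180.9 164.9 ang -87.9 ztop 19.8
[409. 194.] 308 ctr 586.6 -234.1 size 59.9 26.9 ang -1.0 ztop 32.5
[284. 218.] 283 ctr 534.4 73.6 size 61.6 25.7 ang -68.1 ztop 28.5
[458. 222.] 337 ctr 511.9 -350.9 size 60.8 27.7 ang -1.1 ztop 32.3
[285. 252.] 279 ctr 450.2 72.7 size 62.0 25.8 ang 79.0 ztop 28.7
[336. 251.] 524 ctr 449.5 -52.2 size 96.4 28.9 ang 88.9 ztop 32.5
[418. 281.] 566 ctr 374.3 -246.1 size 98.6 30.0 ang 59.2 ztop 32.6
[363. 297.] 553 ctr 341.2 -113.3 size 97.4 30.2 ang 14.8 ztop 32.7
[295. 293.] 310 ctr 351.2 48.9 size 62.9 61.8 ang 88.2 ztop 21.6
[570. 363.] 602 ctr 187.8 -584.1 size 144.3 72.8 ang -27.3 ztop 41.1
```

Sizes match. Next come the magazine, the cover rib and a side-view cross-check.

```bash
cat > mag.py <<'E'
import sys; from geo import *
tag=sys.argv[1]
for n in("top","side"):
    t=load(tag,n); C=cloud(t); z=C[...,2]
    reg=(C[...,0]>0.38)&(C[...,0]<0.8)&(C[...,1]>0.2)&(C[...,1]<0.48)
    if n=="side": reg=reg&True
    for lo,hi in((0.004,0.03),(0.14,0.1585),(0.1595,0.171),(0.173,0.195)):
        m=(reg&(z>lo)&(z<hi)).astype(np.uint8)
        nn,l,s,c=cv2.connectedComponentsWithStats(m,connectivity=4)
        for i in range(1,nn):
            if s[i,4]>25:
                P=C[l==i]; (cx,cy),(w,h),a=cv2.minAreaRect((P[:,:2]*1000).astype(np.float32))
                if w<h: w,h,a=h,w,a+90
                print(n,lo,hi,np.round(c[i]),s[i,4],"ctr %.1f %.1f size %.1f %.1f ang %.1f z %.1f"%(cx,cy,w,h,(a+90)%180-90,np.median(P[:,2])*1000))
d=load(tag,"top")["img"]; cv2.imwrite(f"pics/{tag}_mag.png",cv2.resize(d[120:270,120:240],None,fx=4,fy=4,interpolation=cv2.INTER_CUBIC))
E
python3 mag.py a
python3 - <<'E'
from geo import *
t=load("a","side"); C=cloud(t); z=C[...,2]
print(np.nanmedian(z[330:380,60:140]))
m=((z>0.015)&(z<0.045)).astype(np.uint8)
n,l,s,c=cv2.connectedComponentsWithStats(m,connectivity=4)
for i in range(1,n):
    if 60<s[i,4]<1500:
        P=C[l==i]; zt=np.percentile(P[:,2],80); Q=P[P[:,2]>zt-0.006]
        (cx,cy),(w,h),a=cv2.minAreaRect((Q[:,:2]*1000).astype(np.float32))
        if w<h: w,h,a=h,w,a+90
        if cx<800: print(np.round(c[i]),s[i,4],"ctr %.1f %.1f size %.1f %.1f ang %.1f ztop %.1f"%(cx,cy,w,h,(a+90)%180-90,zt*1000))
E
```

```text
top 0.004 0.03 [203. 213.] 1458 ctr 574.5 319.8 size 270.5 115.8 ang 13.9 z 11.3
top 0.004 0.03 [187. 222.] 111 ctr 530.5 320.5 size 61.8 12.8 ang 13.7 z 11.1
top 0.14 0.1585 [176. 164.] 365 ctr 643.3 297.9 size 127.8 13.0 ang 13.0 z 155.9
top 0.14 0.1585 [158. 165.] 1080 ctr 639.0 334.0 size 123.4 55.9 ang 14.4 z 156.6
top 0.14 0.1585 [143. 172.] 197 ctr 627.4 367.9 size 126.1 10.4 ang 13.7 z 156.6
top 0.14 0.1585 [180. 246.] 57 ctr 465.4 282.2 size 39.8 10.6 ang -77.9 z 149.9
top 0.14 0.1585 [168. 247.] 27 ctr 463.4 305.8 size 12.8 12.5 ang -64.6 z 153.5
top 0.1595 0.171 [145. 170.] 57 ctr 629.9 360.5 size 78.9 5.1 ang 12.4 z 161.2
top 0.1595 0.171 [171. 163.] 35 ctr 643.9 305.7 size 46.4 5.1 ang 12.9 z 160.9
top 0.1595 0.171 [168. 217.] 1257 ctr 526.9 307.8 size 136.5 65.2 ang 11.5 z 164.9
top 0.173 0.195 [165. 215.] 162 ctr 527.3 305.1 size 37.0 14.4 ang 12.6 z 188.0
side 0.004 0.03 [200. 278.] 64 ctr 787.6 210.3 size 24.9 4.6 ang 10.1 z 17.9
side 0.004 0.03 [281. 350.] 2376 ctr 570.5 322.1 size 266.3 110.3 ang 14.7 z 10.3
side 0.14 0.1585 [235. 294.] 2346 ctr 597.3 325.4 size 20
[... 1078 characters left out ...]
8.0 size 110.9 13.2 ang 2.1 ztop 18.8
[299. 214.] 334 ctr 615.3 -66.3 size 103.0 31.5 ang 80.2 ztop 31.1
[399. 215.] 366 ctr 342.7 -111.2 size 93.8 33.0 ang 14.9 ztop 30.9
[357. 225.] 323 ctr 449.5 -52.0 size 100.4 30.4 ang 88.2 ztop 31.3
[318. 253.] 208 ctr 531.7 73.5 size 62.8 25.1 ang -68.9 ztop 27.2
[350. 257.] 237 ctr 449.7 73.5 size 66.0 26.6 ang 79.9 ztop 27.1
[392. 258.] 230 ctr 349.5 49.6 size 63.9 61.7 ang 65.6 ztop 19.9
[536. 280.] 1300 ctr 10.6 50.8 size 173.9 78.9 ang -13.0 ztop 35.0
[199. 272.] 364 ctr 782.4 209.0 size 132.1 23.6 ang 17.0 ztop 40.8
[302. 318.] 95 ctr 519.5 287.9 size 58.5 5.0 ang 14.6 ztop 42.7
[275. 341.] 1134 ctr 565.6 342.9 size 255.2 31.8 ang 18.4 ztop 39.6
```

View pics/a_top_big.png

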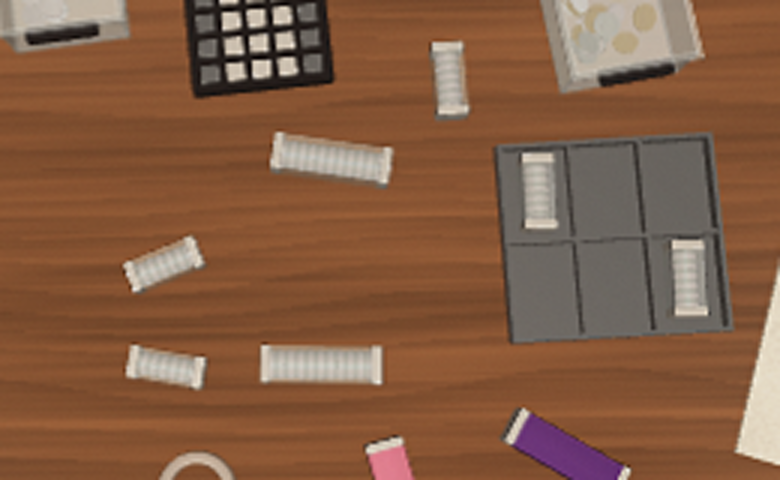

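```bash
python3 -c "
from rig import manip; print([x for x in dir(manip) if x[0]!='_'], manip.tip_reach)"
```

```text
['PlanningError', 'get_image', 'job_done', 'state', 'tip_reach'] 0.014
```

The two cameras agree within 2–3 mm. The cover rib is at about (526, 306.5) mm and the magazine yaw is about 13.5°. Next is a motion-planning helper, then the cover.

```bash
cat > plan.py <<'E'
# usage: plan.py "x y z jawyaw" ... (mm,deg): prints tool-frame dp cm / angular deg from the measured pose
import sys; import numpy as np
from scipy.spatial.transform import Rotation as Ro
from rig import manip
s=manip.state(); R=Ro.from_euler("xyz",s["ee_rot"]).as_matrix(); p=s["tool_pos"]
yaw=np.degrees(np.arctan2(R[1,1],R[0,1]))
print("t %.1f tcp"%s["time_s"],np.round(p*1000,1),"jawyaw %.1f tilt %.2fdeg gap %.1f F"%(yaw,np.degrees(np.arccos(-R[2,0])),s["finger_gap"]*1000),np.round(s["contact_force"],1),"q",np.round(s["joint_pos"],2))
def Rd(a): a=np.radians(a); c,s_=np.cos(a),np.sin(a); return np.array([[0,c,s_],[0,s_,-c],[-1,0,0]])
for w in sys.argv[1:]:
    x,y,z,a=map(float,w.split())
    q1=s["joint_pos"][0]; q1n=np.arctan2(y,x)
    for alt in (0,180,-180):
        d=((a-yaw+180)%360-180)+alt
        if abs(d)>190: continue
        q6=s["joint_pos"][5]+np.radians(-d)+ (q1n-q1)  # yaw=q1-q6+c
        print("->",w,"dp",np.round(R.T@(np.array([x,y,z])/1000-p)*100,2),"turn about x %.1f"%-d,"rot",np.round(np.degrees(Ro.from_matrix(R.T@Rd(a+0)).as_rotvec()),1) if alt==0 else "","q6~%.2f"%q6)
E
python3 plan.py "526 306.5 260 103.6" "526 306.5 182 103.6"
```

```text
t 0.1 tcp [ 165.9 -550.3  244.7] jawyaw -73.2 tilt 0.07deg gap 85.3 F [ 0.5 -0.3 -0.2] q [-1.41  0.15  1.44 -0.    1.55 -0.13]
-> 526 306.5 260 103.6 dp [ -1.44 -71.64 -59.21] turn about x -176.8 rot [-1.768e+02 -1.000e-01 -0.000e+00] q6~-1.28
-> 526 306.5 260 103.6 dp [ -1.44 -71.64 -59.21] turn about x 3.2 rot  q6~1.86
-> 526 306.5 182 103.6 dp [  6.36 -71.64 -59.21] turn about x -176.8 rot [-1.768e+02 -1.000e-01 -0.000e+00] q6~-1.28
-> 526 306.5 182 103.6 dp [  6.36 -71.64 -59.21] turn about x 3.2 rot  q6~1.86
```

Emit:
move_arm(
  dp=[
    [-1.5,-4,-3.3],
    [-1.5,-8,-6.6],
    [-1.5,-12,-9.9],
    [-1.5,-16,-13.2],
    [-1.5,-20,-16.5],
    [-1.5,-24,-19.8],
    [-1.5,-28,-23.1],
    [-1.5,-32,-26.4],
    [-1.5,-36,-29.7],
    [-1.5,-40,-33],
  ],
  angular=[
    [3.2,0,0],
    [3.2,0,0],
    [3.2,0,0],
    [3.2,0,0],
    [3.2,0,0],
    [3.2,0,0],
    [3.2,0,0],
    [3.2,0,0],
    [3.2,0,0],
    [3.2,0,0],
  ],
  gripper=[5,5,5,5,5,5,5,5,5,5],
  grip_force=60,
)

```text
time_s: 1.1
tool_pos: [0.3577, -0.0918, 0.2604]
ee_rot: [2.654, 1.57, -0.251]
contact_force: [1.3, -0.5, 0.2]
finger_gap: 0.0501
```

```bash
python3 plan.py "526 306.5 260 103.6" "526 306.5 182 103.6"
```

```text
t 1.1 tcp [357.7 -91.8 260.4] jawyaw -76.4 tilt 0.03deg gap 50.1 F [ 1.3 -0.5  0.2] q [-0.46 -0.3   1.83  0.    1.62  0.87]
-> 526 306.5 260 103.6 dp [  0.04 -34.77 -25.71] turn about x 180.0 rot [180.  -0.   0.] q6~5.00
-> 526 306.5 260 103.6 dp [  0.04 -34.77 -25.71] turn about x -0.0 rot  q6~1.86
-> 526 306.5 182 103.6 dp [  7.84 -34.77 -25.7 ] turn about x 180.0 rot [180.  -0.   0.] q6~5.00
-> 526 306.5 182 103.6 dp [  7.84 -34.77 -25.7 ] turn about x -0.0 rot  q6~1.86
```

Emit:
move_arm(
  dp=[
    [0,-4,-3],
    [0,-8,-5.9],
    [0,-12,-8.9],
    [0,-16,-11.8],
    [0,-20,-14.8],
    [0,-24,-17.7],
    [0,-28,-20.7],
    [0,-32,-23.6],
    [0,-34.7,-25.7],
    [0,-34.7,-25.7],
  ],
  angular=[
    [0,0,0],
    [0,0,0],
    [0,0,0],
    [0,0,0],
    [0,0,0],
    [0,0,0],
    [0,0,0],
    [0,0,0],
    [0,0,0],
    [0,0,0],
  ],
  gripper=[5,5,5,5,5,5,5,5,5,5],
)

```text
time_s: 2.1
tool_pos: [0.5264, 0.307, 0.2587]
ee_rot: [-0.183, 1.569, -3.085]
contact_force: [-0.5, -0.6, -1.0]
finger_gap: 0.0502
```

```bash
python3 plan.py "526 306.5 182 103.6"; python3 look.py b; python3 seg.py b | grep -v "size [12]..\."
```

```text
t 2.1 tcp [526.4 307.  258.7] jawyaw -76.3 tilt 0.12deg gap 50.2 F [-0.5 -0.6 -1. ] q [0.4  0.22 1.33 0.   1.59 1.73]
-> 526 306.5 182 103.6 dp [7.67 0.04 0.04] turn about x -179.9 rot [-179.9   -0.     0.2] q6~-1.28
-> 526 306.5 182 103.6 dp [7.67 0.04 0.04] turn about x 0.1 rot  q6~1.86
top {'fov_y': 52.73290611092594, 'cx': 317.779026570746, 'cy': 204.6809892639336, 'k1': -0.01446267196541219, 'xyz': array([ 0.42665066, -0.03860164,  1.00808815]), 'attitude': array([-3.00366768,  0.03139002, -1.58969942])}
side {'fov_y': 51.01066926086242, 'cx': 316.0024191582974, 'cy': 202.7397248953113, 'k1': -0.029892637403260678, 'xyz': array([0.36633608, 0.80879488, 0.76615234]), 'attitude': array([-2.23215415,  0.0111286 , -2.92432159])}
{'time_s': 2.2, 'joint_pos': array([ 3.97632923e-01,  2.15095778e-01,  1.33320835e+00, -1.23649424e-04,
        1.59490386e+00,  1.73038439e+00]), 'dq': array([-0.02458256, -0.03162474,  0.02110365, -0.00123228, -0.0006566 ,
       -0.00633737]), 'joint_efforts': array([  2.26425156, -74.87230539, -58.77253532,   0.19066259,
        -0.11854633,   0.20748661
[... 422 characters left out ...]
53.2 size 99.6 10.0 ang 84.3 ztop 34.9
[379. 156.] 281 ctr 683.3 -166.3 size 62.2 26.3 ang 2.8 ztop 28.2
[340. 183.] 524 ctr 618.2 -65.8 size 97.6 30.3 ang 80.1 ztop 32.4
[409. 194.] 313 ctr 586.6 -234.1 size 60.1 26.9 ang -0.6 ztop 32.2
[284. 218.] 286 ctr 534.1 73.6 size 61.6 26.5 ang -68.8 ztop 28.5
[458. 223.] 340 ctr 512.0 -350.9 size 61.2 27.6 ang -0.6 ztop 32.3
[285. 252.] 280 ctr 450.1 72.4 size 61.6 25.8 ang 79.0 ztop 28.4
[336. 251.] 524 ctr 449.5 -52.2 size 96.4 28.8 ang 88.9 ztop 32.6
[418. 281.] 566 ctr 374.3 -246.0 size 98.3 29.9 ang 59.3 ztop 33.1
[363. 297.] 552 ctr 341.1 -113.4 size 97.5 30.2 ang 14.7 ztop 32.6
[295. 293.] 311 ctr 351.2 48.8 size 62.9 61.5 ang 88.4 ztop 21.6
```

View pics/b_top.png

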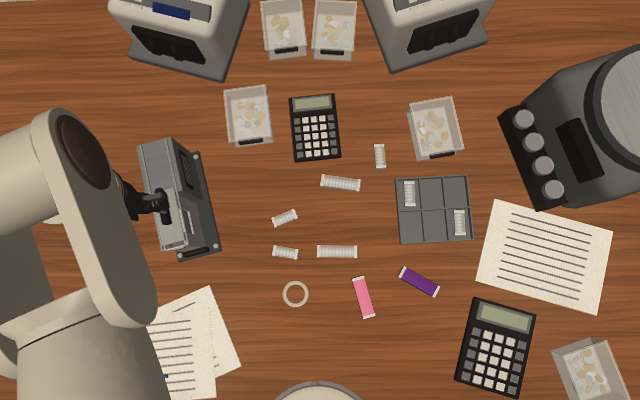

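View pics/b_side.png

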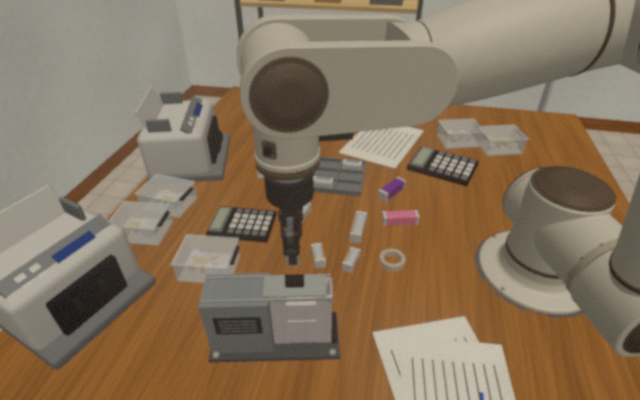

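No tubes were hidden by the arm: there are two long and three short. The gripper is above the rib, so I'll descend.

Emit:
move_arm(
  dp=[
    [2,0,0],
    [4,0,0],
    [5,0,0],
    [5,0,0],
    [5,0,0],
    [5,0,0],
    [5,0,0],
    [5,0,0],
    [5,0,0],
    [5,0,0],
  ],
  angular=[
    [0,0,0],
    [0,0,0],
    [0,0,0],
    [0,0,0],
    [0,0,0],
    [0,0,0],
    [0,0,0],
    [0,0,0],
    [0,0,0],
    [0,0,0],
  ],
  gripper=[5,5,5,5,5,5,5,5,5,5],
)

```text
time_s: 3.2
tool_pos: [0.526, 0.3038, 0.2104]
ee_rot: [-2.475, 1.571, 0.904]
contact_force: [-0.3, -0.0, 1.6]
finger_gap: 0.0499
```

```bash
python3 plan.py "526 306.5 182 103.6";  python3 look.py c side|tail -0; python3 - <<'E'
import cv2
d=cv2.imread('pics/c_side.png'); cv2.imwrite('pics/c_side_c.png',cv2.resize(d[210:360,200:350],None,fx=4,fy=4,interpolation=cv2.INTER_CUBIC))
E
```

```text
t 3.2 tcp [526.  303.8 210.4] jawyaw -76.4 tilt 0.01deg gap 49.9 F [-0.3 -0.   1.6] q [0.4  0.23 1.41 0.   1.5  1.73]
-> 526 306.5 182 103.6 dp [ 2.84 -0.26 -0.07] turn about x 180.0 rot [180.   0.   0.] q6~5.00
-> 526 306.5 182 103.6 dp [ 2.84 -0.26 -0.07] turn about x -0.0 rot  q6~1.86Exception ignored on flushing sys.stdout:
BrokenPipeError: [Errno 32] Broken pipe
```

View pics/c_side_c.png

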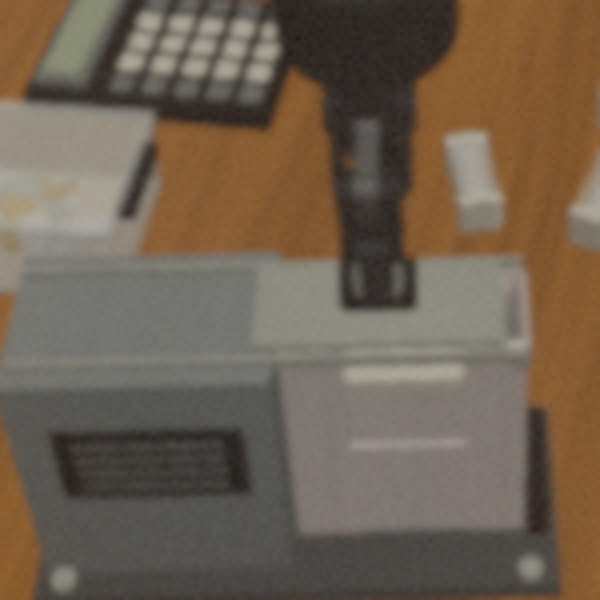

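The fingers are centred over the rib, at about (378,280) in the crop. I'll go down and grip it.

Emit:
move_arm(
  dp=[
    [1.4,-0.25,0],
    [2.8,-0.25,0],
    [2.8,-0.25,0],
    [2.8,-0.25,0],
    [2.8,-0.25,0],
    [2.8,-0.25,0],
    [2.8,-0.25,0],
    [2.8,-0.25,0],
    [2.8,-0.25,0],
    [2.8,-0.25,0],
  ],
  angular=[
    [0,0,0],
    [0,0,0],
    [0,0,0],
    [0,0,0],
    [0,0,0],
    [0,0,0],
    [0,0,0],
    [0,0,0],
    [0,0,0],
    [0,0,0],
  ],
  gripper=[5,5,3,1.2,1.2,1.2,1.2,1.2,1.2,1.2],
  grip_force=50,
)

```text
time_s: 4.25
tool_pos: [0.5252, 0.3066, 0.1825]
ee_rot: [-1.83, 1.57, 1.548]
contact_force: [-0.5, 5.4, -4.1]
finger_gap: 0.013
```

```bash
python3 plan.py "526 306.5 182 103.6"
```

```text
t 4.2 tcp [525.2 306.6 182.5] jawyaw -76.4 tilt 0.05deg gap 13.0 F [-0.5  5.4 -4.1] q [0.4  0.25 1.45 0.   1.44 1.73]
-> 526 306.5 182 103.6 dp [ 0.05  0.03 -0.07] turn about x 180.0 rot [1.8e+02 1.0e-01 0.0e+00] q6~5.00
-> 526 306.5 182 103.6 dp [ 0.05  0.03 -0.07] turn about x -0.0 rot  q6~1.86
```

Emit:
move_arm(
  dp=[
    [0,0,-1.5],
    [0,0,-3],
    [0,0,-4.5],
    [0,0,-6],
    [0,0,-7.5],
    [0,0,-9],
    [0,0,-10.5],
    [0,0,-11.6],
    [0,0,-11.8],
    [0,0,-11.8],
  ],
  angular=[
    [0,0,0],
    [0,0,0],
    [0,0,0],
    [0,0,0],
    [0,0,0],
    [0,0,0],
    [0,0,0],
    [0,0,0],
    [0,0,0],
    [0,0,0],
  ],
  gripper=[1.2,1.2,1.2,1.2,1.2,1.2,1.2,1.2,1.2,1.2],
)

```text
time_s: 5.25
tool_pos: [0.6364, 0.334, 0.1819]
ee_rot: [-0.04, 1.561, -2.944]
contact_force: [-38.5, -5.2, 7.2]
finger_gap: 0.0129
```

```bash
python3 plan.py
```

```text
t 5.2 tcp [636.4 334.  181.9] jawyaw -76.3 tilt 0.55deg gap 12.9 F [-38.5  -5.2   7.2] q [0.38 0.48 1.13 0.   1.53 1.71]
```

The cover hit its back stop (38 N). I'll ease off, release, rise and look.

Emit:
move_arm(
  dp=[
    [0,0,0.3],
    [0,0,0.35],
    [0,0,0.35],
    [0,0,0.35],
    [0,0,0.35],
    [-2,0,0.35],
    [-6,0,0.35],
    [-9,4,4],
    [-9,8,8],
    [-9,12,12],
  ],
  angular=[
    [0,0,0],
    [0,0,0],
    [0,0,0],
    [0,0,0],
    [0,0,0],
    [0,0,0],
    [0,0,0],
    [0,0,0],
    [0,0,0],
    [0,0,0],
  ],
  gripper=[1.2,1.2,5,5,5,5,5,5,5,5],
)

```text
time_s: 6.25
tool_pos: [0.5633, 0.2081, 0.2729]
ee_rot: [3.02, 1.569, 0.116]
contact_force: [0.9, -1.3, -0.5]
finger_gap: 0.0503
```

```bash
python3 plan.py "617.5 -66 150 170.2" "617.5 -66 18 170.2"; python3 look.py d >/dev/null; python3 mag.py d
```

```text
t 6.2 tcp [563.3 208.1 272.9] jawyaw -76.4 tilt 0.12deg gap 50.3 F [ 0.9 -1.3 -0.5] q [ 0.23  0.2   1.33 -0.    1.61  1.56]
-> 617.5 -66 150 170.2 dp [12.3  27.92  1.2 ] turn about x 113.4 rot [ 1.134e+02 -1.000e-01  1.000e-01] q6~3.21
-> 617.5 -66 150 170.2 dp [12.3  27.92  1.2 ] turn about x -66.6 rot  q6~0.06
-> 617.5 -66 18 170.2 dp [25.5  27.91  1.22] turn about x 113.4 rot [ 1.134e+02 -1.000e-01  1.000e-01] q6~3.21
-> 617.5 -66 18 170.2 dp [25.5  27.91  1.22] turn about x -66.6 rot  q6~0.06
top 0.004 0.03 [196. 159.] 139 ctr 688.4 298.7 size 51.0 17.8 ang 14.5 z 11.4
top 0.004 0.03 [209. 222.] 730 ctr 532.3 265.7 size 161.7 31.4 ang 13.3 z 11.0
side 0.004 0.03 [200. 278.] 65 ctr 787.3 210.2 size 24.5 4.6 ang 10.3 z 19.1
side 0.004 0.03 [282. 350.] 2361 ctr 571.2 321.4 size 264.8 111.1 ang 14.2 z 10.2
side 0.14 0.1585 [237. 274.] 157 ctr 642.3 297.3 size 125.1 9.1 ang 12.8 z 156.0
side 0.14 0.1585 [261. 298.] 1444 ctr 575.2 325.2 size 244.8 72.6 ang 14.6 z 154.7
side 0.14 0.1585 [203. 289.] 55 ctr 693.5 345.6 size 52.5 4.6 ang -76.2 z 155.8
side 0.1595 0.171 [236. 288.] 1193 ctr 631.2 334.3 size 123.3 62.0 ang 14.2 z 163.9
side 0.173 0.195 [235. 280.] 212 ctr 630.7 334.3 size 35.9 15.8 ang 15.4 z 186.4
```

View pics/d_top.png

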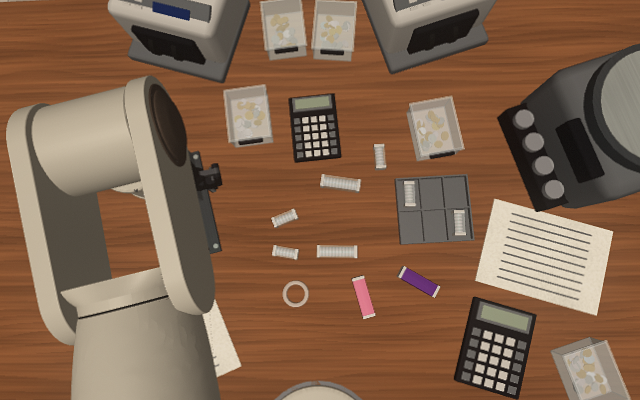

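View pics/d_mag.png

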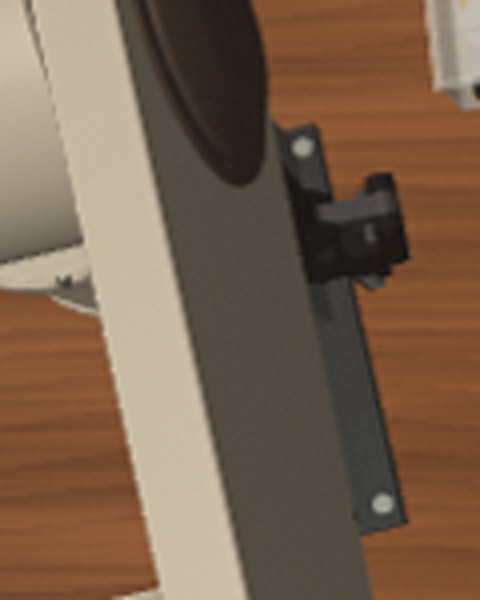

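Emit:
move_arm(
  dp=[
    [0,3.5,0.1],
    [1.5,7,0.3],
    [3,10.5,0.4],
    [4.5,14,0.6],
    [6,17.5,0.7],
    [7.5,21,0.9],
    [9,24.5,1],
    [10.5,28,1.2],
    [12,28,1.2],
    [12,28,1.2],
  ],
  angular=[
    [-8,0,0],
    [-16,0,0],
    [-24,0,0],
    [-32,0,0],
    [-40,0,0],
    [-48,0,0],
    [-56,0,0],
    [-64,0,0],
    [-66.5,0,0],
    [-66.5,0,0],
  ],
  gripper=[5,5,5,5,5,5,5,5,5,5],
)

```text
time_s: 7.35
tool_pos: [0.6175, -0.0664, 0.1498]
ee_rot: [-1.666, 1.568, 2.872]
contact_force: [-0.0, 0.6, -0.7]
finger_gap: 0.0501
```

```bash
python3 plan.py "617 -66 150 170.2" "617 -66 18 170.2"; python3 look.py e >/dev/null; python3 mag.py e
```

```text
t 7.3 tcp [617.5 -66.4 149.8] jawyaw -10.0 tilt 0.18deg gap 50.1 F [-0.   0.6 -0.7] q [-0.23  0.29  1.46  0.    1.39 -0.06]
-> 617 -66 150 170.2 dp [-0.02 -0.06 -0.03] turn about x 179.8 rot [179.8   0.3   0. ] q6~3.21
-> 617 -66 150 170.2 dp [-0.02 -0.06 -0.03] turn about x -0.2 rot  q6~0.06
-> 617 -66 18 170.2 dp [13.18 -0.02 -0.02] turn about x 179.8 rot [179.8   0.3   0. ] q6~3.21
-> 617 -66 18 170.2 dp [13.18 -0.02 -0.02] turn about x -0.2 rot  q6~0.06
top 0.004 0.03 [203. 214.] 1448 ctr 572.0 319.5 size 269.0 113.5 ang 13.7 z 11.4
top 0.004 0.03 [187. 222.] 111 ctr 530.4 320.7 size 61.0 13.1 ang 14.5 z 11.4
top 0.14 0.1585 [173. 176.] 549 ctr 620.5 302.0 size 167.3 56.1 ang -8.5 z 154.9
top 0.14 0.1585 [143. 173.] 183 ctr 628.1 367.4 size 126.3 12.1 ang 13.5 z 156.7
top 0.14 0.1585 [167. 243.] 60 ctr 470.1 310.6 size 28.2 11.8 ang 33.6 z 152.2
top 0.1595 0.171 [158. 168.] 1212 ctr 635.5 332.6 size 122.2 64.9 ang 13.6 z 164.6
top 0.1595 0.171 [180. 206.] 34 ctr 548.0 281.1 size 50.8 3.9 ang 14.2 z 161.5
top 0.1595 0.171 [157. 224.] 84 ctr 512.9 331.5 size 112.8 4.7 ang 14.3 z 161.0
top 0.173 0.195 [154. 166.] 157 ctr 633.5 331.7 size 37.4 15.2 ang 15.6 z 187.9
side 0.004 0.03 [201. 278.] 63 ctr 787.6 209.9 size 25.0 4.6 ang 6.8 z 18.2
side 0.004 0.03 [282. 350.] 2384 ctr 571.0 321.6 size 264.4 110.0 ang 14.2 z 10.2
side 0.14 0.1585 [256. 274.] 76 ctr 611.0 290.0 size 60.6 8.6 ang 10.9 z 156.2
side 0.14 0.1585 [220. 275.] 82 ctr 671.9 305.4 size 62.4 9.4 ang 12.6 z 155.9
side 0.14 0.1585 [259. 298.] 1506 ctr 575.2 325.0 size 244.5 72.8 ang 14.7 z 155.0
side 0.1595 0.171 [237. 288.] 1186 ctr 630.4 333.4 size 125.4 60.2 ang 14.4 z 163.8
side 0.173 0.195 [235. 281.] 217 ctr 630.6 333.8 size 36.4 16.5 ang 12.4 z 186.2
```

View pics/e_mag.png

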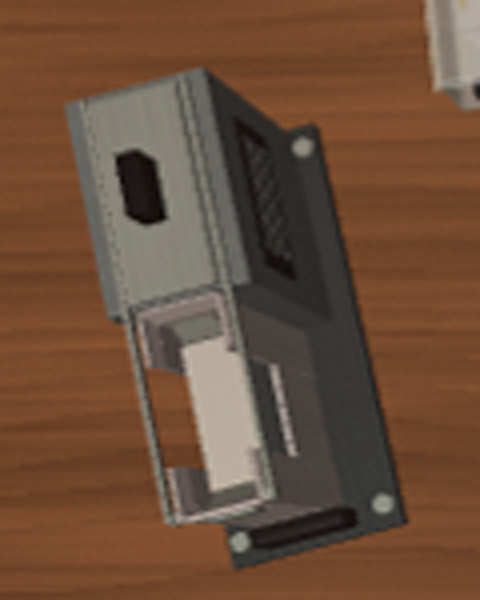

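View pics/e_side.png

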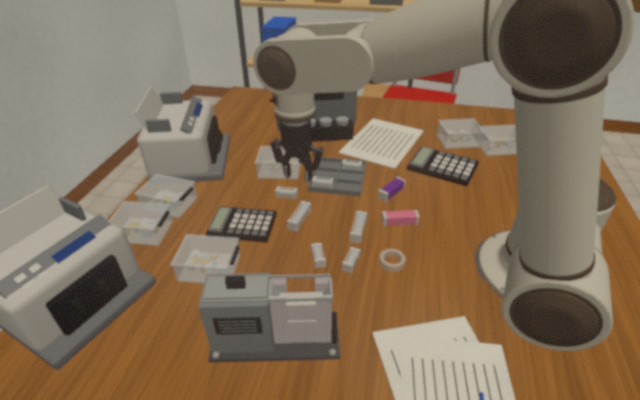

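Against the housing, the cover now sits at about 0.12 and started about 10 mm open. I'll check the mouth's outline in both views.

```bash
python3 - <<'E'
from geo import *
y=np.radians(13.8); R=np.array([[np.cos(y),-np.sin(y)],[np.sin(y),np.cos(y)]])
O=np.array([516.1,304.6])/1000
ims=[]
for n,(r0,r1,c0,c1) in(("top",(150,270,120,240)),("side",(250,350,240,360))):
    d=load("e",n); im=cv2.resize(d["img"],None,fx=6,fy=6,interpolation=cv2.INTER_CUBIC)
    for hx,hy,z,col in((52,17,148,(0,0,255)),(56,21,158,(0,255,0)),(28,17,158,(255,0,0))):
        P=np.array([[sx*hx,sy*hy] for sx,sy in((1,1),(1,-1),(-1,-1),(-1,1))])/1000@R.T+O
        p=proj(d,np.c_[P,np.full(4,z/1000)])
        cv2.polylines(im,[np.round((p+.5)*6).astype(int)],True,col,1)
    im=im[r0*6:r1*6,c0*6:c1*6]; cv2.imwrite(f"pics/e_ov_{n}.png",cv2.resize(im,None,fx=.8,fy=.8))
E
```

View pics/e_ov_top.png

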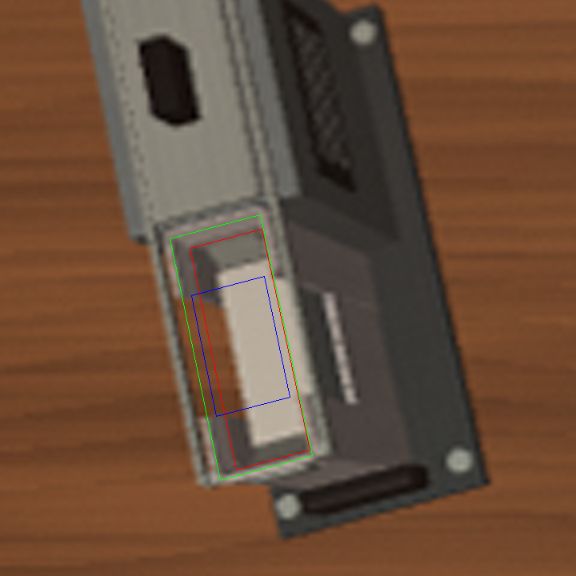

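View pics/e_ov_side.png

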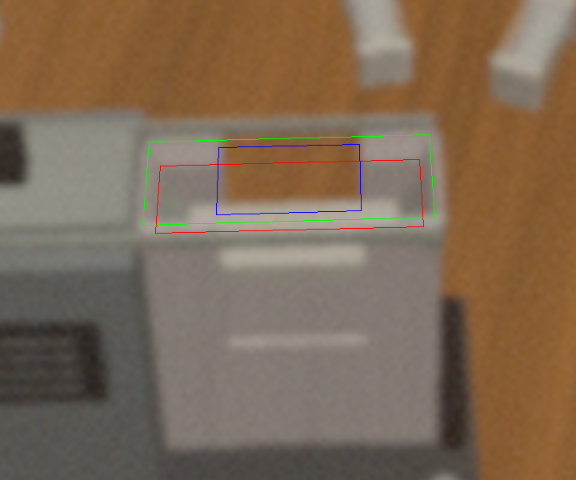

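The predicted mouth outline fits both views within about 1 mm. Now I'll grasp L1 at top pixel (340,183). It is the clear long tube, 98×30 mm; the pink and purple look-alikes are elsewhere.

Emit:
move_arm(
  dp=[
    [4,0,0],
    [8,0,0],
    [11,0,0],
    [12.5,0,0],
    [13.2,0,0],
    [13.2,0,0],
    [13.2,0,0],
    [13.2,0,0],
    [13.2,0,0],
    [13.2,0,0],
  ],
  angular=[
    [0,0.2,0],
    [0,0.2,0],
    [0,0.2,0],
    [0,0.2,0],
    [0,0.2,0],
    [0,0.2,0],
    [0,0.2,0],
    [0,0.2,0],
    [0,0.2,0],
    [0,0.2,0],
  ],
  gripper=[5,5,5,5,5,5,2.8,2.8,2.8,2.8],
  grip_force=80,
)

```text
time_s: 8.45
tool_pos: [0.6189, -0.0657, 0.0218]
ee_rot: [2.486, 1.566, 0.742]
contact_force: [-0.8, 1.0, 6.9]
finger_gap: 0.0287
```

```bash
python3 plan.py "515.7 304.5 250 103.8" "515.7 304.5 178 103.8"
```

```text
t 8.4 tcp [618.9 -65.7  21.8] jawyaw -9.9 tilt 0.26deg gap 28.7 F [-0.8  1.   6.9] q [-0.23  0.41  1.58  0.    1.15 -0.06]
-> 515.7 304.5 250 103.8 dp [-22.74 -16.49 -34.77] turn about x -113.7 rot [-113.7    0.    -0.3] q6~-1.28
-> 515.7 304.5 250 103.8 dp [-22.74 -16.49 -34.77] turn about x 66.3 rot  q6~1.86
-> 515.7 304.5 178 103.8 dp [-15.54 -16.51 -34.74] turn about x -113.7 rot [-113.7    0.    -0.3] q6~-1.28
-> 515.7 304.5 178 103.8 dp [-15.54 -16.51 -34.74] turn about x 66.3 rot  q6~1.86
```

Emit:
move_arm(
  dp=[
    [-2,0,0],
    [-6,0,0],
    [-10,-1,-2],
    [-14,-3,-6],
    [-18,-5,-10],
    [-22,-7,-14],
    [-22.8,-9,-18],
    [-22.8,-11,-22],
    [-22.8,-13,-26],
    [-22.8,-15,-30],
  ],
  angular=[
    [0,0,0],
    [0,0,0],
    [8,0,0],
    [16,0,0],
    [24,0,0],
    [32,0,0],
    [40,0,0],
    [48,0,0],
    [56,0,0],
    [64,0,0],
  ],
  gripper=[2.8,2.8,2.8,2.8,2.8,2.8,2.8,2.8,2.8,2.8],
)

```text
time_s: 9.45
tool_pos: [0.5277, 0.2354, 0.2502]
ee_rot: [-2.466, 1.566, 0.975]
contact_force: [0.7, -0.2, -2.0]
finger_gap: 0.0291
```

```bash
python3 plan.py "515.7 304.5 250 103.8"; python3 look.py f >/dev/null; python3 - <<'E'
import cv2
d=cv2.imread('pics/f_side.png'); cv2.imwrite('pics/f_side_c.png',cv2.resize(d[100:300,200:400],None,fx=3,fy=3,interpolation=cv2.INTER_CUBIC))
E
```

```text
t 9.4 tcp [527.7 235.4 250.2] jawyaw -72.8 tilt 0.29deg gap 29.1 F [ 0.7 -0.2 -2. ] q [0.28 0.15 1.43 0.   1.56 1.56]
-> 515.7 304.5 250 103.8 dp [ 0.05 -6.95 -0.89] turn about x -176.6 rot [-176.6   -0.3   -0.3] q6~-1.28
-> 515.7 304.5 250 103.8 dp [ 0.05 -6.95 -0.89] turn about x 3.4 rot  q6~1.86
```

View pics/f_side_c.png

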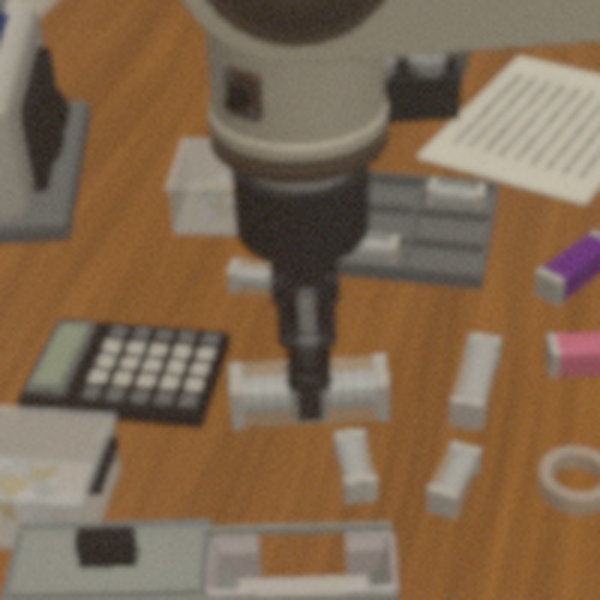

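L1 is held level and centred. I'll move it over the mouth.

Emit:
move_arm(
  dp=[
    [0,-3.5,-0.5],
    [0,-6.9,-0.9],
    [0,-6.9,-0.9],
    [2,-6.9,-0.9],
    [4,-6.9,-0.9],
    [5,-6.9,-0.9],
    [5,-6.9,-0.9],
    [5,-6.9,-0.9],
    [5,-6.9,-0.9],
    [5,-6.9,-0.9],
  ],
  angular=[
    [3.4,0,0],
    [3.4,0,0],
    [3.4,0,0],
    [3.4,0,0],
    [3.4,0,0],
    [3.4,0,0],
    [3.4,0,0],
    [3.4,0,0],
    [3.4,0,0],
    [3.4,0,0],
  ],
  gripper=[2.8,2.8,2.8,2.8,2.8,2.8,2.8,2.8,2.8,2.8],
)

```text
time_s: 10.55
tool_pos: [0.5166, 0.3025, 0.1997]
ee_rot: [-2.224, 1.566, 1.164]
contact_force: [1.1, -0.4, -1.4]
finger_gap: 0.0292
```

```bash
python3 plan.py "515.7 304.5 178 103.8"; python3 look.py g >/dev/null; cat > ov.py <<'E'
import sys; from geo import *
tag,zc=sys.argv[1],float(sys.argv[2]); ox,oy=515.7,304.5
y=np.radians(13.8); R=np.array([[np.cos(y),-np.sin(y)],[np.sin(y),np.cos(y)]])
O=np.array([ox,oy])/1000
for n,(r0,r1,c0,c1) in(("top",(140,260,100,220)),("side",(220,340,240,360))):
    d=load(tag,n); im=cv2.resize(d["img"],None,fx=6,fy=6,interpolation=cv2.INTER_CUBIC)
    for z,col in((zc-15,(0,0,255)),(zc+15,(0,255,0))):
        P=np.array([[sx*49,sy*15] for sx,sy in((1,1),(1,-1),(-1,-1),(-1,1))])/1000@R.T+O
        cv2.polylines(im,[np.round((proj(d,np.c_[P,np.full(4,z/1000)])+.5)*6).astype(int)],True,col,1)
    cv2.imwrite(f"pics/{tag}_ov_{n}.png",cv2.resize(im[r0*6:r1*6,c0*6:c1*6],None,fx=.8,fy=.8))
E
python3 ov.py g 197
```

```text
t 10.6 tcp [516.6 302.5 199.7] jawyaw -75.9 tilt 0.25deg gap 29.2 F [ 1.1 -0.4 -1.4] q [0.4  0.22 1.45 0.   1.47 1.72]
-> 515.7 304.5 178 103.8 dp [ 2.17 -0.21  0.05] turn about x -179.7 rot [-179.7   -0.3   -0.2] q6~-1.28
-> 515.7 304.5 178 103.8 dp [ 2.17 -0.21  0.05] turn about x 0.3 rot  q6~1.86
```

View pics/g_ov_side.png

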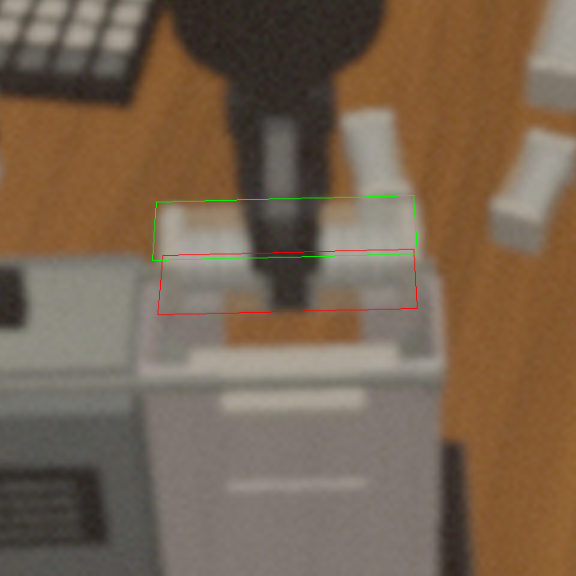

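View pics/g_ov_top.png

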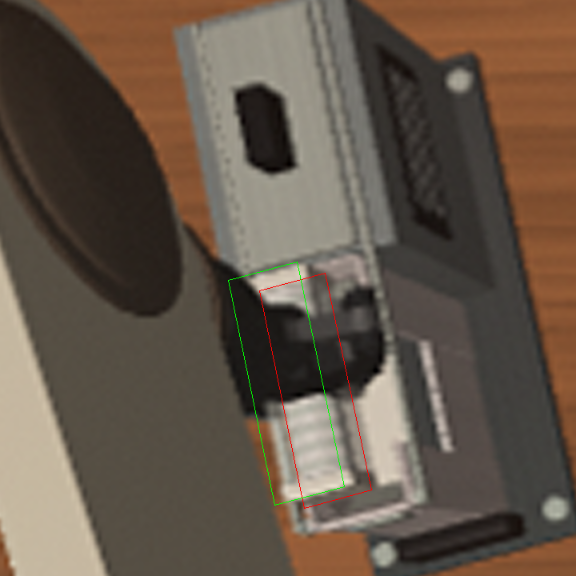

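Emit:
move_arm(
  dp=[
    [0,-0.2,0.05],
    [0.8,-0.2,0.05],
    [1.6,-0.2,0.05],
    [2.4,-0.2,0.05],
    [3,-0.2,0.05],
    [3.4,-0.2,0.05],
    [3.4,-0.2,0.05],
    [3.4,-0.2,0.05],
    [3.4,-0.2,0.05],
    [3.4,-0.2,0.05],
  ],
  angular=[
    [0.3,0,0],
    [0.3,0,0],
    [0.3,0,0],
    [0.3,0,0],
    [0.3,0,0],
    [0.3,0,0],
    [0.3,0,0],
    [0.3,0,0],
    [0.3,0,0],
    [0.3,0,0],
  ],
  gripper=[2.8,2.8,2.8,2.8,2.8,2.8,2.8,2.8,2.8,2.8],
)

```text
time_s: 11.65
tool_pos: [0.5155, 0.3045, 0.1651]
ee_rot: [-2.078, 1.567, 1.304]
contact_force: [1.6, 0.2, -2.0]
finger_gap: 0.029
```

```bash
python3 plan.py "515.7 304.5 109 103.8"; python3 look.py h >/dev/null;python3 ov.py h 162
```

```text
t 11.7 tcp [515.5 304.5 165.1] jawyaw -76.2 tilt 0.22deg gap 29.0 F [ 1.6  0.2 -2. ] q [0.4  0.24 1.5  0.   1.4  1.73]
-> 515.7 304.5 109 103.8 dp [ 5.61  0.02 -0.01] turn about x 180.0 rot [180.    0.3   0.2] q6~5.00
-> 515.7 304.5 109 103.8 dp [ 5.61  0.02 -0.01] turn about x -0.0 rot  q6~1.86
```

View pics/h_ov_side.png

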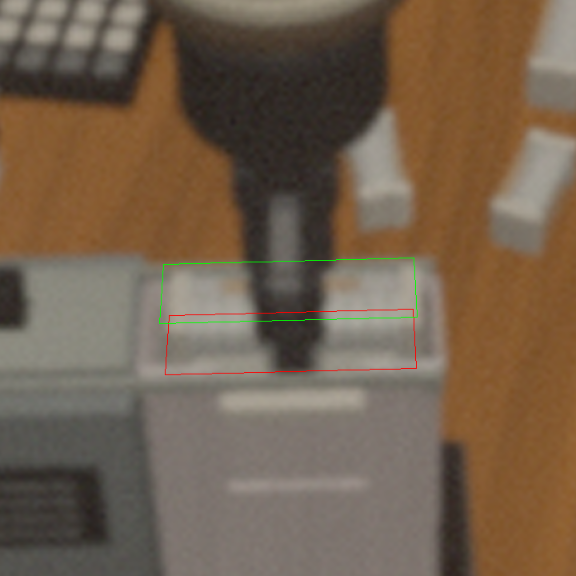

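It's entering cleanly. I'll nudge 1.5 mm along +x and press down to TCP z of about 110.

Emit:
move_arm(
  dp=[
    [0.5,0,-0.1],
    [1.2,0,-0.15],
    [1.9,0,-0.15],
    [2.6,0,-0.15],
    [3.2,0,-0.15],
    [3.8,0,-0.15],
    [4.4,0,-0.15],
    [5,0,-0.15],
    [5.4,0,-0.15],
    [5.5,0,-0.15],
  ],
  angular=[
    [0,0,0],
    [0,0,0],
    [0,0,0],
    [0,0,0],
    [0,0,0],
    [0,0,0],
    [0,0,0],
    [0,0,0],
    [0,0,0],
    [0,0,0],
  ],
  gripper=[2.8,2.8,2.8,2.8,2.8,2.8,2.8,2.8,2.8,2.8],
  grip_force=110,
)

```text
time_s: 12.75
tool_pos: [0.5171, 0.3049, 0.1094]
ee_rot: [-2.125, 1.567, 1.257]
contact_force: [-0.9, -1.3, 8.0]
finger_gap: 0.0292
```

```bash
python3 plan.py "515.7 304.5 109 103.8"; python3 look.py i >/dev/null;python3 ov.py i 107
```

```text
t 12.8 tcp [517.1 304.9 109.4] jawyaw -76.2 tilt 0.21deg gap 29.2 F [-0.9 -1.3  8. ] q [0.4  0.28 1.56 0.   1.3  1.73]
-> 515.7 304.5 109 103.8 dp [0.04 0.01 0.14] turn about x 180.0 rot [180.    0.3   0.2] q6~5.00
-> 515.7 304.5 109 103.8 dp [0.04 0.01 0.14] turn about x -0.0 rot  q6~1.86
```

View pics/i_ov_side.png

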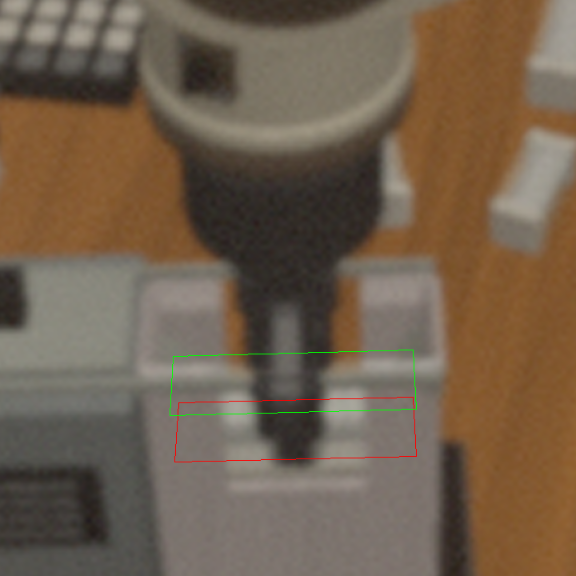

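8 N matches the spring alone, so the tube is past the catches. I'll release and check.

Emit:
move_arm(
  dp=[
    [0,0,0.1],
    [0,0,0.1],
    [0,0,0.1],
    [0,0,0.1],
    [0,0,0.1],
    [-3,0,0.1],
    [-7,0,0.1],
    [-11,4,0.1],
    [-11,9,0.1],
    [-11,14,0],
  ],
  angular=[
    [0,0,0],
    [0,0,0],
    [0,0,0],
    [0,0,0],
    [0,0,0],
    [0,0,0],
    [0,0,0],
    [0,0,0],
    [0,0,0],
    [0,0,0],
  ],
  gripper=[4.4,4.4,4.4,4.4,4.4,4.4,4.4,5,5,5],
  grip_force=60,
)

```text
time_s: 13.85
tool_pos: [0.5493, 0.1723, 0.221]
ee_rot: [-2.515, 1.566, 0.869]
contact_force: [1.4, 0.4, -0.6]
finger_gap: 0.0498
```

```bash
python3 plan.py "450 -52 140 178.6" "450 -52 18 178.6"; python3 look.py j >/dev/null;python3 ov.py j 111; python3 seg.py j| grep -v "size [12]..\."
```

```text
t 13.8 tcp [549.3 172.3 221. ] jawyaw -76.1 tilt 0.30deg gap 49.8 F [ 1.4  0.4 -0.6] q [0.17 0.16 1.48 0.   1.5  1.5 ]
-> 450 -52 140 178.6 dp [ 7.98 19.42 15.05] turn about x 105.3 rot [105.3  -0.    0.3] q6~3.05
-> 450 -52 140 178.6 dp [ 7.98 19.42 15.05] turn about x -74.7 rot  q6~-0.09
-> 450 -52 18 178.6 dp [20.18 19.46 15.1 ] turn about x 105.3 rot [105.3  -0.    0.3] q6~3.05
-> 450 -52 18 178.6 dp [20.18 19.46 15.1 ] turn about x -74.7 rot  q6~-0.09
table z 0.5472380008653556 nodepth 0.00384765625
[286.  53.] 163 ctr 959.2 63.2 size 99.5 12.0 ang -84.7 ztop 38.6
[332.  55.] 181 ctr 950.7 -53.2 size 99.8 10.9 ang 85.1 ztop 37.2
[379. 156.] 280 ctr 683.7 -166.4 size 61.8 26.3 ang 2.0 ztop 28.3
[409. 194.] 314 ctr 586.7 -234.1 size 60.6 27.3 ang -1.0 ztop 32.3
[284. 218.] 283 ctr 534.1 73.6 size 61.8 26.2 ang -69.5 ztop 28.7
[458. 223.] 341 ctr 511.9 -350.9 size 60.7 27.4 ang -0.9 ztop 32.1
[285. 252.] 279 ctr 450.2 72.6 size 61.5 25.9 ang 79.1 ztop 28.8
[336. 251.] 525 ctr 449.5 -52.2 size 96.4 28.8 ang 88.9 ztop 32.6
[187. 254.] 122 ctr 452.3 299.4 size 33.9 12.5 ang -74.6 ztop 46.6
[418. 281.] 565 ctr 374.3 -246.2 size 99.1 30.0 ang 59.1 ztop 32.8
[363. 297.] 553 ctr 341.0 -113.5 size 97.9 30.1 ang 14.5 ztop 32.8
[295. 293.] 310 ctr 350.4 48.9 size 62.3 62.1 ang -57.5 ztop 21.6
```

View pics/j_ov_side.png

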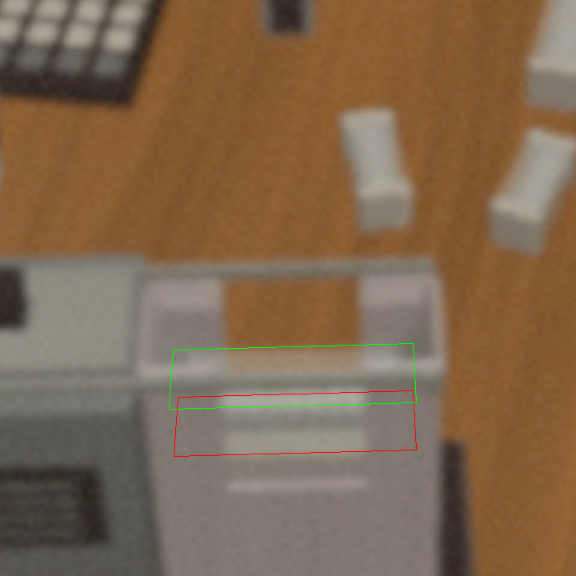

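View pics/j_ov_top.png

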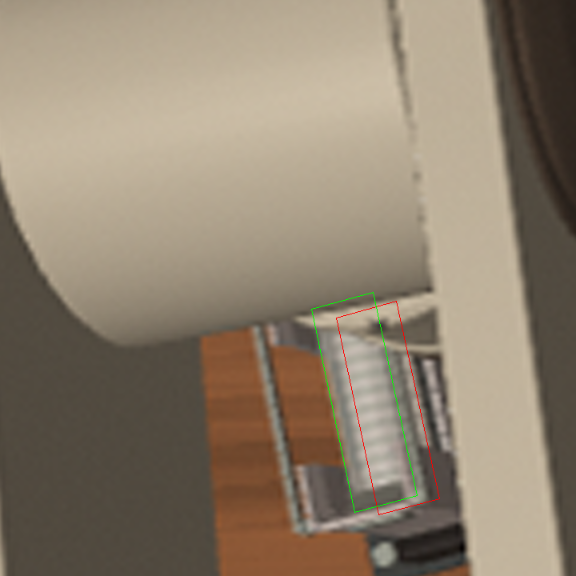

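```bash
cat > tubez.py <<'E'
import sys; from geo import *
y=np.radians(13.8); c,s=np.cos(y),np.sin(y)
for n in("top","side"):
    C=cloud(load(sys.argv[1],n))*1000; X=C[...,0]-515.7;Y=C[...,1]-304.5; lx=X*c+Y*s; ly=-X*s+Y*c
    for a,b in((-45,-25),(-25,0),(0,25),(25,45)):
        m=(lx>a)&(lx<b)&(abs(ly)<12)&(C[...,2]<200); print(n,a,b,m.sum(),np.round(np.percentile(C[...,2][m],[10,50,90]),1) if m.sum() else "")
E
python3 tubez.py j
```

```text
top -45 -25 88 [125.7 127.7 132.3]
top -25 0 123 [124.7 126.7 128.8]
top 0 25 136 [ 12.8 126.6 128.9]
top 25 45 44 [ 10.3 126.8 128.9]
side -45 -25 34 [124.5 126.6 131.4]
side -25 0 87 [124.6 125.9 127.5]
side 0 25 84 [124.6 125.8 127.4]
side 25 45 34 [125.  127.2 133.6]
```

L1 is latched level with its top at 126 mm. Now for L2.

Emit:
move_arm(
  dp=[
    [0.8,2.2,1.7],
    [1.6,4.4,3.4],
    [2.4,6.6,5.1],
    [3.2,8.8,6.8],
    [4,11,8.5],
    [5,13.2,10.2],
    [6,15.4,11.9],
    [7,17.6,13.6],
    [8,19.4,15],
    [8,19.4,15],
  ],
  angular=[
    [-8.4,0,0],
    [-16.8,0,0],
    [-25.2,0,0],
    [-33.6,0,0],
    [-42,0,0],
    [-50.4,0,0],
    [-58.8,0,0],
    [-67.2,0,0],
    [-74.7,0,0],
    [-74.7,0,0],
  ],
  gripper=[5,5,5,5,5,5,5,5,5,5],
)

```text
time_s: 14.95
tool_pos: [0.4482, -0.052, 0.1373]
ee_rot: [-2.837, 1.567, 1.853]
contact_force: [0.6, 0.4, -0.4]
finger_gap: 0.0504
```

```bash
python3 plan.py "450 -52 18 178.6"; python3 look.py k > /dev/null; python3 seg.py k| grep -v "size [12]..\."; python3 mag.py k | grep 0.173
```

```text
t 14.9 tcp [448.2 -52.  137.3] jawyaw -1.3 tilt 0.21deg gap 50.4 F [ 0.6  0.4 -0.4] q [-0.29 -0.04  1.87  0.    1.32 -0.27]
-> 450 -52 18 178.6 dp [11.93  0.19  0.03] turn about x -179.9 rot [-1.799e+02 -1.000e-01 -3.000e-01] q6~-3.23
-> 450 -52 18 178.6 dp [11.93  0.19  0.03] turn about x 0.1 rot  q6~-0.09
table z 0.0012187850608404993 nodepth 0.0040625
[286.  53.] 167 ctr 959.4 63.2 size 99.7 12.5 ang -83.4 ztop 39.8
[379. 156.] 278 ctr 684.0 -166.0 size 62.1 26.1 ang 2.6 ztop 28.2
[409. 193.] 312 ctr 586.6 -234.1 size 60.0 26.5 ang -0.8 ztop 32.3
[279. 219.] 161 ctr 532.1 79.2 size 49.5 25.6 ang -67.9 ztop 28.5
[458. 222.] 336 ctr 512.0 -350.6 size 61.0 26.9 ang -0.2 ztop 32.6
[275. 250.] 76 ctr 454.0 94.5 size 26.4 17.6 ang -4.4 ztop 28.0
[418. 281.] 568 ctr 374.4 -246.2 size 98.6 30.1 ang 59.1 ztop 32.6
[300. 295.] 191 ctr 347.1 38.6 size 62.9 40.7 ang -18.3 ztop 21.5
[359. 295.] 99 ctr 342.6 -107.3 size 43.8 18.5 ang 15.0 ztop 33.0
top 0.173 0.195 [154. 166.] 159 ctr 633.2 331.9 size 37.0 15.8 ang 16.2 z 187.7
side 0.173 0.195 [235. 281.] 217 ctr 630.7 334.3 size 36.4 16.9 ang 13.3 z 186.4
```

Emit:
move_arm(
  dp=[
    [4,0,0],
    [8,0.1,0],
    [10,0.1,0],
    [11.5,0.1,0],
    [11.9,0.1,0],
    [11.9,0.1,0],
    [11.9,0.1,0],
    [11.9,0.1,0],
    [11.9,0.1,0],
    [11.9,0.1,0],
  ],
  angular=[
    [0,0.2,0],
    [0,0.2,0],
    [0,0.2,0],
    [0,0.2,0],
    [0,0.2,0],
    [0,0.2,0],
    [0,0.2,0],
    [0,0.2,0],
    [0,0.2,0],
    [0,0.2,0],
  ],
  gripper=[5,5,5,5,5,5,2.8,2.8,2.8,2.8],
  grip_force=90,
)

```text
time_s: 16.05
tool_pos: [0.4512, -0.0501, 0.0206]
ee_rot: [2.805, 1.563, 1.207]
contact_force: [-0.6, 1.6, 6.6]
finger_gap: 0.0292
```

```bash
python3 plan.py "516 304.5 250 103.8"
```

```text
t 16.1 tcp [451.2 -50.1  20.6] jawyaw -1.5 tilt 0.42deg gap 29.2 F [-0.6  1.6  6.6] q [-0.29  0.1   1.99  0.01  1.06 -0.26]
-> 516 304.5 250 103.8 dp [-22.68   5.57 -35.78] turn about x -105.3 rot [-1.053e+02 -1.000e-01 -5.000e-01] q6~-1.28
-> 516 304.5 250 103.8 dp [-22.68   5.57 -35.78] turn about x 74.7 rot  q6~1.86
```

Emit:
move_arm(
  dp=[
    [-2,0,0],
    [-6,0,0],
    [-10,0.3,-2],
    [-14,1,-6],
    [-18,1.6,-10],
    [-22,2.2,-14],
    [-22.7,2.8,-18],
    [-22.7,3.4,-22],
    [-22.7,4,-26],
    [-22.7,4.7,-30],
  ],
  angular=[
    [0,0,0],
    [4,0,0],
    [12,0,0],
    [20,0,0],
    [28,0,0],
    [36,0,0],
    [44,0,0],
    [52,0,0],
    [60,0,0],
    [68,0,0],
  ],
  gripper=[2.8,2.8,2.8,2.8,2.8,2.8,2.8,2.8,2.8,2.8],
)

```text
time_s: 17.05
tool_pos: [0.5035, 0.2378, 0.2499]
ee_rot: [-2.311, 1.563, 1.225]
contact_force: [1.4, -1.0, -1.1]
finger_gap: 0.0293
```

```bash
python3 plan.py "516 304.5 200 103.8"
```

```text
t 17.1 tcp [503.5 237.8 249.9] jawyaw -67.4 tilt 0.46deg gap 29.3 F [ 1.4 -1.  -1.1] q [0.3  0.11 1.48 0.01 1.55 1.48]
-> 516 304.5 200 103.8 dp [ 5.04 -5.65 -3.69] turn about x -171.2 rot [-171.2   -0.5   -0.4] q6~-1.28
-> 516 304.5 200 103.8 dp [ 5.04 -5.65 -3.69] turn about x 8.8 rot  q6~1.86
```

```bash
sed -i 's/Rd(a+0)).as_rotvec()),1) if alt==0 else ""/Rd(yaw+d)).as_rotvec()),2)/' plan.py; python3 plan.py "516 304.5 200 103.8"
```

```text
t 17.1 tcp [503.5 237.8 249.9] jawyaw -67.4 tilt 0.46deg gap 29.3 F [ 1.4 -1.  -1.1] q [0.3  0.11 1.48 0.01 1.55 1.48]
-> 516 304.5 200 103.8 dp [ 5.04 -5.65 -3.69] turn about x -171.2 rot [-171.2    -0.54   -0.43] q6~-1.28
-> 516 304.5 200 103.8 dp [ 5.04 -5.65 -3.69] turn about x 8.8 rot [ 8.8  -0.28  0.36] q6~1.86
```

Emit:
move_arm(
  dp=[
    [0,-3,-2],
    [0,-5.7,-3.7],
    [0,-5.7,-3.7],
    [2,-5.7,-3.7],
    [4,-5.7,-3.7],
    [5,-5.7,-3.7],
    [5,-5.7,-3.7],
    [5,-5.7,-3.7],
    [5,-5.7,-3.7],
    [5,-5.7,-3.7],
  ],
  angular=[
    [4.4,-0.1,0.2],
    [8.8,-0.3,0.4],
    [8.8,-0.3,0.4],
    [8.8,-0.3,0.4],
    [8.8,-0.3,0.4],
    [8.8,-0.3,0.4],
    [8.8,-0.3,0.4],
    [8.8,-0.3,0.4],
    [8.8,-0.3,0.4],
    [8.8,-0.3,0.4],
  ],
  gripper=[2.8,2.8,2.8,2.8,2.8,2.8,2.8,2.8,2.8,2.8],
)

```text
time_s: 18.05
tool_pos: [0.5157, 0.3032, 0.1999]
ee_rot: [0.43, 1.57, -2.465]
contact_force: [-0.5, 1.0, -1.8]
finger_gap: 0.0291
```

```bash
python3 plan.py "516.5 304.5 165 103.8"; python3 look.py l >/dev/null;python3 ov.py l 197
```

```text
t 18.1 tcp [515.7 303.2 199.9] jawyaw -75.9 tilt 0.07deg gap 29.1 F [-0.5  1.  -1.8] q [ 0.4   0.22  1.45 -0.    1.47  1.73]
-> 516.5 304.5 165 103.8 dp [ 3.49 -0.11 -0.12] turn about x -179.7 rot [-1.7967e+02  4.0000e-02  9.0000e-02] q6~-1.28
-> 516.5 304.5 165 103.8 dp [ 3.49 -0.11 -0.12] turn about x 0.3 rot [ 0.33  0.06 -0.03] q6~1.86
```

View pics/l_ov_side.png

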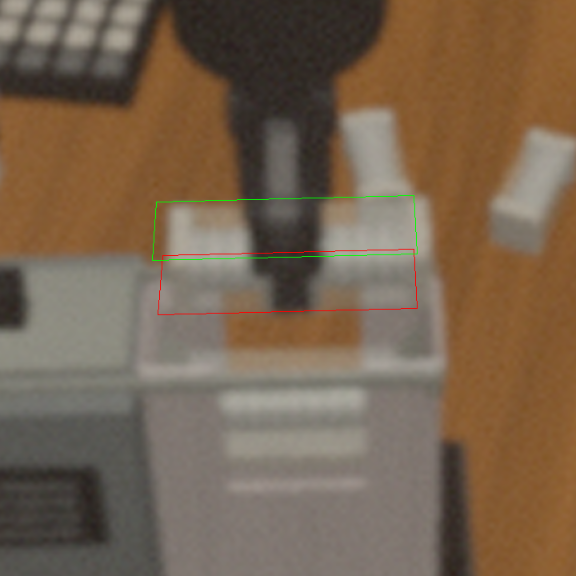

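The tube sits about 4 mm too far towards -x in the grip, because the grasp was off-centre. I'll shift +4 mm and go into the mouth.

```bash
python3 plan.py "519.9 305.5 165 103.8"
```

```text
t 18.1 tcp [515.5 303.2 199.4] jawyaw -75.9 tilt 0.10deg gap 29.3 F [-0.  -0.5 -1.4] q [ 0.4   0.22  1.45 -0.    1.47  1.73]
-> 519.9 305.5 165 103.8 dp [ 3.44 -0.12 -0.49] turn about x -179.7 rot [-1.7967e+02  5.0000e-02  1.4000e-01] q6~-1.28
-> 519.9 305.5 165 103.8 dp [ 3.44 -0.12 -0.49] turn about x 0.3 rot [ 0.33  0.09 -0.03] q6~1.86
```

Emit:
move_arm(
  dp=[
    [0,-0.1,-0.45],
    [0.8,-0.1,-0.45],
    [1.6,-0.1,-0.45],
    [2.4,-0.1,-0.45],
    [3,-0.1,-0.45],
    [3.4,-0.1,-0.45],
    [3.4,-0.1,-0.45],
    [3.4,-0.1,-0.45],
    [3.4,-0.1,-0.45],
    [3.4,-0.1,-0.45],
  ],
  angular=[
    [0.3,0,0],
    [0.3,0,0],
    [0.3,0,0],
    [0.3,0,0],
    [0.3,0,0],
    [0.3,0,0],
    [0.3,0,0],
    [0.3,0,0],
    [0.3,0,0],
    [0.3,0,0],
  ],
  gripper=[2.8,2.8,2.8,2.8,2.8,2.8,2.8,2.8,2.8,2.8],
)

```text
time_s: 19.15
tool_pos: [0.5196, 0.3052, 0.1652]
ee_rot: [0.348, 1.569, -2.553]
contact_force: [0.4, -0.0, -1.7]
finger_gap: 0.0291
```

```bash
python3 plan.py "519.9 305.5 109 103.8"; python3 look.py m >/dev/null;python3 ov.py m 162
```

```text
t 19.1 tcp [519.6 305.2 165.2] jawyaw -76.2 tilt 0.11deg gap 29.1 F [ 0.4 -0.  -1.7] q [ 0.4   0.25  1.49 -0.    1.41  1.73]
-> 519.9 305.5 109 103.8 dp [ 5.62 -0.02 -0.05] turn about x -180.0 rot [-1.7997e+02  6.0000e-02  1.6000e-01] q6~-1.28
-> 519.9 305.5 109 103.8 dp [ 5.62 -0.02 -0.05] turn about x 0.0 rot [ 0.03  0.1  -0.04] q6~1.86
```

View pics/m_ov_side.png

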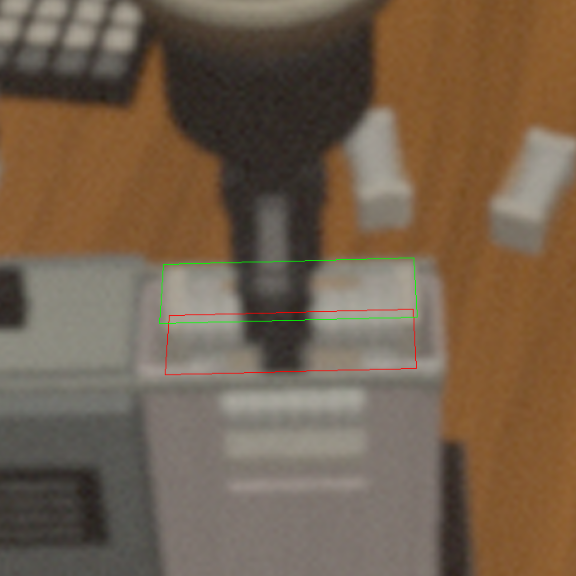

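Now it is centred (160–417 px against the outline) with no contact force. I'll press it in.

Emit:
move_arm(
  dp=[
    [0.5,0,0],
    [1.2,0,0],
    [1.9,0,0],
    [2.6,0,0],
    [3.2,0,0],
    [3.8,0,0],
    [4.4,0,0],
    [5,0,0],
    [5.5,0,0],
    [5.7,0,0],
  ],
  angular=[
    [0,0,0],
    [0,0,0],
    [0,0,0],
    [0,0,0],
    [0,0,0],
    [0,0,0],
    [0,0,0],
    [0,0,0],
    [0,0,0],
    [0,0,0],
  ],
  gripper=[2.8,2.8,2.8,2.8,2.8,2.8,2.8,2.8,2.8,2.8],
  grip_force=115,
)

```text
time_s: 20.25
tool_pos: [0.5201, 0.3054, 0.1083]
ee_rot: [2.174, 1.57, -0.726]
contact_force: [0.9, 1.1, 10.7]
finger_gap: 0.0291
```

```bash
python3 plan.py; python3 look.py n side>/dev/null;python3 - <<'E'
import cv2
d=cv2.imread('pics/n_side.png'); cv2.imwrite('pics/n_side_c.png',cv2.resize(d[220:340,240:360],None,fx=5,fy=5,interpolation=cv2.INTER_CUBIC))
E
```

```text
t 20.2 tcp [520.1 305.4 108.3] jawyaw -76.2 tilt 0.02deg gap 29.1 F [ 0.9  1.1 10.7] q [ 0.4   0.29  1.55 -0.    1.3   1.73]
```

View pics/n_side_c.png

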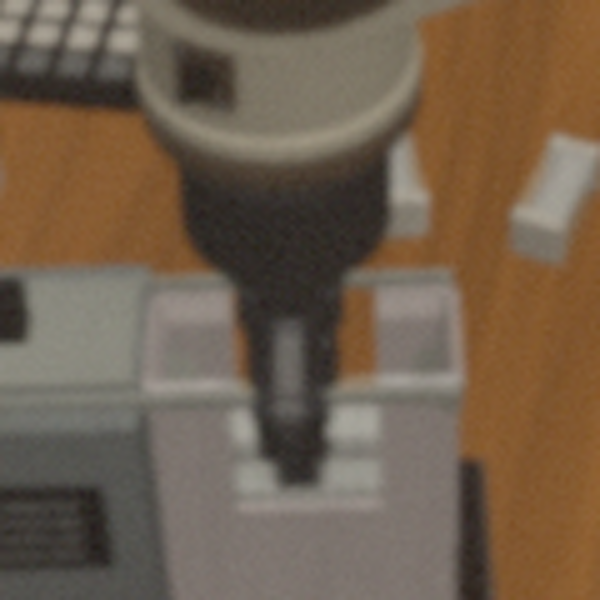

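It reads 10.7 N, which fits the spring with two tubes. I'll release and back off so the cover and column can be seen.

Emit:
move_arm(
  dp=[
    [0,0,0],
    [0,0,0],
    [0,0,0],
    [0,0,0],
    [0,0,0],
    [-3,0,0],
    [-7,0,0],
    [-11,4,0],
    [-13,9,0],
    [-15,14,0],
  ],
  angular=[
    [0,0,0],
    [0,0,0],
    [0,0,0],
    [0,0,0],
    [0,0,0],
    [0,0,0],
    [0,0,0],
    [0,0,0],
    [0,0,0],
    [0,0,0],
  ],
  gripper=[4.4,4.4,4.4,4.4,4.4,4.4,4.4,5,5,5],
  grip_force=60,
)

```text
time_s: 21.3
tool_pos: [0.5501, 0.1807, 0.2544]
ee_rot: [0.676, 1.57, -2.222]
contact_force: [1.6, -0.7, -0.5]
finger_gap: 0.0498
```

```bash
python3 look.py o >/dev/null;python3 tubez.py o; python3 mag.py o | grep 0.173;  python3 seg.py o| grep -v "size [12]..\."; python3 plan.py "632.6 333.2 230 103.8" "632.6 333.2 182 103.8"
```

```text
top -45 -25 49 [125.6 127.4 131.8]
top -25 0 67 [125.2 127.1 129. ]
top 0 25 71 [124.4 127.  128.3]
top 25 45 25 [125.5 126.6 128.8]
side -45 -25 33 [125.  126.5 131. ]
side -25 0 89 [124.6 126.1 127.3]
side 0 25 76 [124.7 125.9 127.2]
side 25 45 34 [125.  127.3 133.8]
side 0.173 0.195 [235. 281.] 213 ctr 630.6 334.3 size 36.9 17.4 ang 20.5 z 186.5
table z 0.554693790196516 nodepth 0.0039921875
[287.  53.] 164 ctr 959.6 62.9 size 98.8 12.6 ang -84.8 ztop 41.2
[332.  55.] 183 ctr 951.2 -53.1 size 99.8 11.0 ang 84.2 ztop 37.0
[379. 156.] 277 ctr 683.9 -166.3 size 62.1 26.5 ang 3.0 ztop 28.3
[409. 193.] 311 ctr 585.9 -234.1 size 61.5 26.8 ang -0.2 ztop 32.5
[284. 218.] 286 ctr 534.2 73.5 size 61.7 26.6 ang -68.1 ztop 28.4
[458. 222.] 338 ctr 512.1 -351.1 size 61.2 27.5 ang -0.3 ztop 32.3
[285. 252.] 280 ctr 450.1 72.3 size 62.1 25.8 ang 79.0 ztop 28.8
[418. 281.] 564 ctr 374.2 -246.2 size 98.8 30.1 ang 59.1 ztop 32.6
[363. 297.] 549 ctr 341.2 -113.3 size 97.7 30.2 ang 14.6 ztop 32.8
[295. 293.] 309 ctr 351.2 49.0 size 63.3 61.7 ang 88.4 ztop 21.3
t 21.4 tcp [551.8 177.5 255.6] jawyaw -76.4 tilt 0.16deg gap 50.2 F [-0.5  0.3  0.3] q [ 0.18  0.16  1.41 -0.    1.57  1.51]
-> 632.6 333.2 230 103.8 dp [  2.55 -13.24 -11.51] turn about x 179.8 rot [ 1.798e+02 -2.000e-01  1.500e-01] q6~4.96
-> 632.6 333.2 230 103.8 dp [  2.55 -13.24 -11.51] turn about x -0.2 rot [-0.2  -0.1  -0.13] q6~1.81
-> 632.6 333.2 182 103.8 dp [  7.35 -13.25 -11.5 ] turn about x 179.8 rot [ 1.798e+02 -2.000e-01  1.500e-01] q6~4.96
-> 632.6 333.2 182 103.8 dp [  7.35 -13.25 -11.5 ] turn about x -0.2 rot [-0.2  -0.1  -0.13] q6~1.81
```

View pics/o_side.png

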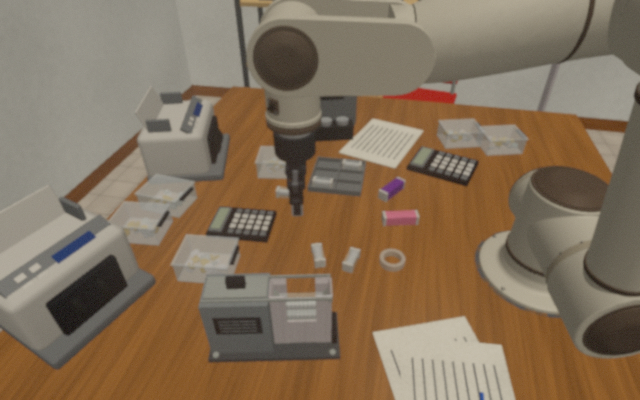

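Both long tubes are latched, with tops at 126 mm. Now I'll shut the cover.

Emit:
move_arm(
  dp=[
    [0,-3.3,-2.9],
    [0,-6.6,-5.8],
    [0.5,-9.9,-8.6],
    [1.5,-13.2,-11.5],
    [3,-13.2,-11.5],
    [5,-13.2,-11.5],
    [6,-13.2,-11.5],
    [6,-13.2,-11.5],
    [6,-13.2,-11.5],
    [6,-13.2,-11.5],
  ],
  angular=[
    [-0.2,-0.1,-0.1],
    [-0.2,-0.1,-0.1],
    [-0.2,-0.1,-0.1],
    [-0.2,-0.1,-0.1],
    [-0.2,-0.1,-0.1],
    [-0.2,-0.1,-0.1],
    [-0.2,-0.1,-0.1],
    [-0.2,-0.1,-0.1],
    [-0.2,-0.1,-0.1],
    [-0.2,-0.1,-0.1],
  ],
  gripper=[5,5,5,5,5,5,5,5,5,5],
)

```text
time_s: 22.4
tool_pos: [0.6303, 0.3372, 0.1939]
ee_rot: [-0.525, 1.568, 2.862]
contact_force: [-0.4, -0.0, 0.4]
finger_gap: 0.0498
```

```bash
python3 plan.py "632.6 333.5 182 103.8"
```

```text
t 22.4 tcp [630.3 337.2 193.9] jawyaw -76.0 tilt 0.15deg gap 49.8 F [-0.4 -0.   0.4] q [0.38 0.46 1.14 0.   1.54 1.71]
-> 632.6 333.5 182 103.8 dp [ 1.19  0.42 -0.13] turn about x -179.8 rot [-1.7978e+02 -1.2000e-01  2.0000e-01] q6~-1.33
-> 632.6 333.5 182 103.8 dp [ 1.19  0.42 -0.13] turn about x 0.2 rot [0.22 0.13 0.07] q6~1.82
```

Emit:
move_arm(
  dp=[
    [0,0.4,-0.1],
    [0.5,0.4,-0.1],
    [1.1,0.4,-0.1],
    [1.1,0.4,-0.1],
    [1.1,0.4,-0.1],
    [1.1,0.4,-0.1],
    [1.1,0.4,-0.1],
    [1.1,0.4,-0.1],
    [1.1,0.4,-0.1],
    [1.1,0.4,-0.1],
  ],
  angular=[
    [0.2,0.1,0],
    [0.2,0.1,0],
    [0.2,0.1,0],
    [0.2,0.1,0],
    [0.2,0.1,0],
    [0.2,0.1,0],
    [0.2,0.1,0],
    [0.2,0.1,0],
    [0.2,0.1,0],
    [0.2,0.1,0],
  ],
  gripper=[5,5,5,4,1.2,1.2,1.2,1.2,1.2,1.2],
  grip_force=50,
)

```text
time_s: 23.4
tool_pos: [0.6322, 0.3332, 0.1817]
ee_rot: [-0.107, 1.569, -3.008]
contact_force: [0.5, -5.5, 0.2]
finger_gap: 0.0131
```

```bash
python3 plan.py "516.1 305 182 103.8"
```

```text
t 23.4 tcp [632.2 333.2 181.7] jawyaw -76.2 tilt 0.12deg gap 13.1 F [ 0.5 -5.5  0.2] q [0.38 0.47 1.15 0.   1.52 1.71]
-> 516.1 305 182 103.8 dp [-1.000e-02 -4.000e-02  1.194e+01] turn about x -180.0 rot [-1.7999e+02 -2.0000e-02  1.9000e-01] q6~-1.28
-> 516.1 305 182 103.8 dp [-1.000e-02 -4.000e-02  1.194e+01] turn about x 0.0 rot [0.01 0.12 0.01] q6~1.86
```

Emit:
move_arm(
  dp=[
    [0,0,1.5],
    [0,0,3],
    [0,0,4.5],
    [0,0,6],
    [0,0,7.5],
    [0,0,9],
    [0,0,10.5],
    [0,0,11.6],
    [0,0,12.1],
    [0,0,12.1],
  ],
  angular=[
    [0,0,0],
    [0,0,0],
    [0,0,0],
    [0,0,0],
    [0,0,0],
    [0,0,0],
    [0,0,0],
    [0,0,0],
    [0,0,0],
    [0,0,0],
  ],
  gripper=[1.2,1.2,1.2,1.2,1.2,1.2,1.2,1.2,1.2,1.2],
)

```text
time_s: 24.4
tool_pos: [0.5155, 0.3045, 0.1817]
ee_rot: [-2.874, 1.569, 0.509]
contact_force: [13.8, -0.8, -11.1]
finger_gap: 0.0129
```

```bash
python3 plan.py; python3 look.py p > /dev/null; python3 mag.py p | grep -E "side 0.1(73|59)"
```

```text
t 24.4 tcp [515.5 304.5 181.7] jawyaw -76.2 tilt 0.08deg gap 12.9 F [ 13.8  -0.8 -11.1] q [0.4  0.23 1.48 0.   1.44 1.73]
side 0.1595 0.171 [300. 287.] 1147 ctr 516.5 306.0 size 117.2 62.0 ang 13.9 z 163.9
side 0.1595 0.171 [291. 299.] 26 ctr 524.1 336.7 size 25.6 3.4 ang 11.7 z 160.0
side 0.173 0.195 [300. 283.] 122 ctr 511.6 313.1 size 35.1 26.2 ang 15.9 z 183.9
```

Emit:
move_arm(
  dp=[
    [0,0,0.15],
    [0,0,0.25],
    [0,0,0.25],
    [0,0,0.25],
    [0,0,0],
    [0,0,-0.1],
    [0,0,-0.1],
    [-3,0,-0.1],
    [-7,0,-0.1],
    [-9,4,-0.1],
  ],
  angular=[
    [0,0,0],
    [0,0,0],
    [0,0,0],
    [0,0,0],
    [0,0,0],
    [0,0,0],
    [0,0,0],
    [0,0,0],
    [0,0,0],
    [0,0,0],
  ],
  gripper=[1.2,1.2,1.2,1.2,4.5,4.5,4.5,4.5,4.5,4.5],
)

```text
time_s: 25.5
tool_pos: [0.5246, 0.2687, 0.2749]
ee_rot: [-1.86, 1.568, 1.527]
contact_force: [1.6, -0.3, 0.1]
finger_gap: 0.0449
```

```bash
python3 plan.py "534 73.5 140 22" "534 73.5 140 20.6"
```

```text
t 25.5 tcp [524.6 268.7 274.9] jawyaw -75.9 tilt 0.15deg gap 44.9 F [ 1.6 -0.3  0.1] q [0.34 0.17 1.35 0.   1.62 1.67]
-> 534 73.5 140 22 dp [13.44 19.19  3.84] turn about x -97.9 rot [-9.794e+01 -1.500e-01  7.000e-02] q6~-0.25
-> 534 73.5 140 22 dp [13.44 19.19  3.84] turn about x 82.1 rot [8.206e+01 7.000e-02 1.500e-01] q6~2.89
-> 534 73.5 140 20.6 dp [13.44 19.19  3.84] turn about x -96.5 rot [-9.654e+01 -1.500e-01  7.000e-02] q6~-0.22
-> 534 73.5 140 20.6 dp [13.44 19.19  3.84] turn about x 83.5 rot [8.346e+01 7.000e-02 1.500e-01] q6~2.92
```

Emit:
move_arm(
  dp=[
    [0,2,0.4],
    [0,4,0.8],
    [0,6,1.2],
    [1,8,1.6],
    [3,10,2],
    [5,12,2.4],
    [7,14,2.8],
    [9,16,3.2],
    [11,18,3.6],
    [13,19.2,3.9],
  ],
  angular=[
    [-8.5,0,0],
    [-17,0,0],
    [-25.5,0,0],
    [-34,0,0],
    [-42.5,0,0],
    [-51,0,0],
    [-59.5,0,0],
    [-68,0,0],
    [-76.5,0,0],
    [-85,0,0],
  ],
  gripper=[5,5,5,5,5,5,5,5,5,5],
)

```text
time_s: 26.5
tool_pos: [0.5328, 0.0693, 0.141]
ee_rot: [-1.886, 1.569, 2.986]
contact_force: [0.3, 0.5, 1.4]
finger_gap: 0.0502
```

```bash
python3 look.py q > /dev/null; python3 mag.py q | grep -E " 0.1(73|59)";  python3 seg.py q| grep -v "size [12]..\."; python3 plan.py "533 73.5 26 21.5"
```

```text
top 0.1595 0.171 [142. 154.] 35 ctr 664.0 369.0 size 46.1 5.6 ang 11.2 z 160.6
top 0.1595 0.171 [169. 221.] 1192 ctr 516.6 303.3 size 117.9 61.2 ang 13.3 z 164.7
top 0.173 0.195 [166. 220.] 159 ctr 516.8 302.7 size 36.3 14.7 ang 14.1 z 188.1
side 0.1595 0.171 [300. 287.] 1191 ctr 517.6 305.8 size 119.5 60.9 ang 13.5 z 163.9
side 0.173 0.195 [300. 279.] 203 ctr 514.2 305.8 size 33.7 14.8 ang 11.3 z 186.4
table z 0.445195822034284 nodepth 0.0039375
[286.  53.] 162 ctr 958.8 63.3 size 99.8 12.0 ang -84.5 ztop 39.7
[332.  55.] 181 ctr 951.4 -53.2 size 99.5 11.6 ang 83.5 ztop 36.8
[379. 156.] 279 ctr 683.9 -166.2 size 62.9 25.7 ang 2.5 ztop 28.4
[409. 194.] 314 ctr 586.9 -234.1 size 60.8 27.1 ang -0.7 ztop 32.3
[458. 222.] 338 ctr 511.9 -351.1 size 60.7 27.3 ang -0.4 ztop 32.4
[277. 250.] 101 ctr 454.0 91.9 size 25.8 22.9 ang -10.4 ztop 28.8
[418. 281.] 566 ctr 374.3 -246.1 size 98.5 30.0 ang 59.0 ztop 32.8
[363. 297.] 555 ctr 341.1 -113.3 size 98.2 30.2 ang 14.9 ztop 32.6
[305. 293.] 68 ctr 349.6 22.3 size 44.9 9.8 ang -0.9 ztop 22.2
[315. 396.] 209 ctr 116.1 6.3 size 91.7 20.8 ang 89.5 ztop 15.3
t 26.6 tcp [531.7  69.3 139.4] jawyaw 9.0 tilt 0.35deg gap 49.8 F [ 0.2 -0.1  0.1] q [-0.01  0.13  1.67  0.    1.34 -0.17]
-> 533 73.5 26 21.5 dp [11.34  0.26 -0.38] turn about x -12.5 rot [-12.53  -0.11   0.34] q6~-0.24
-> 533 73.5 26 21.5 dp [11.34  0.26 -0.38] turn about x 167.5 rot [1.6747e+02 5.0000e-01 1.6000e-01] q6~2.90
```

View pics/q_top.png

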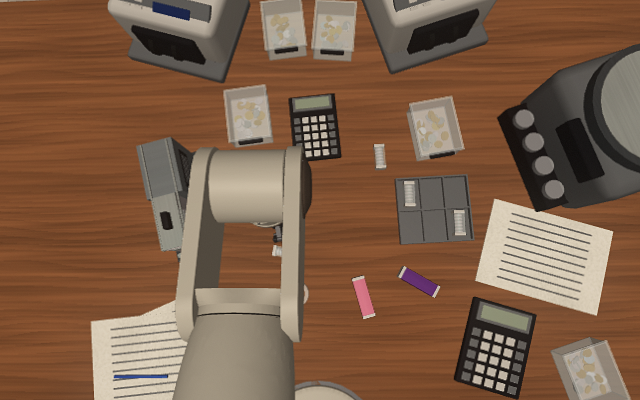

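The cover has travelled 120 mm and is shut. Next is the first short tube at (533, 73.5); I'll grip it high so the fingers stay above the tray walls.

Emit:
move_arm(
  dp=[
    [1,0.3,-0.4],
    [4,0.3,-0.4],
    [7,0.3,-0.4],
    [10,0.3,-0.4],
    [11.3,0.3,-0.4],
    [11.3,0.3,-0.4],
    [11.3,0.3,-0.4],
    [11.3,0.3,-0.4],
    [11.3,0.3,-0.4],
    [11.3,0.3,-0.4],
  ],
  angular=[
    [-8,0,0.2],
    [-12.5,-0.1,0.3],
    [-12.5,-0.1,0.3],
    [-12.5,-0.1,0.3],
    [-12.5,-0.1,0.3],
    [-12.5,-0.1,0.3],
    [-12.5,-0.1,0.3],
    [-12.5,-0.1,0.3],
    [-12.5,-0.1,0.3],
    [-12.5,-0.1,0.3],
  ],
  gripper=[5,5,5,5,5,5,5,2.3,2.3,2.3],
  grip_force=60,
)

```text
time_s: 27.6
tool_pos: [0.5358, 0.075, 0.0302]
ee_rot: [1.253, 1.566, 0.054]
contact_force: [-2.7, 0.3, 12.3]
finger_gap: 0.0243
```

```bash
python3 plan.py ; python3 - <<'E'
from geo import *
# tray frame from top & side clouds: wall tops z~18
for tag,n in(("b","top"),("b","side")):
    C=cloud(load(tag,n))*1000
    m=(C[...,0]>450)&(C[...,0]<650)&(C[...,1]>-400)&(C[...,1]<-190)&(C[...,2]>13)&(C[...,2]<24)
    P=C[m][:,:2].astype(np.float32); print(n,cv2.minAreaRect(P),P.shape)
E
```

```text
t 27.6 tcp [535.8  75.   30.2] jawyaw 21.3 tilt 0.30deg gap 24.3 F [-2.7  0.3 12.3] q [-0.    0.25  1.78  0.    1.11 -0.38]
top ((549.32421875, -295.5839538574219), (164.58294677734375, 180.54379272460938), 2.0192220211029053) (986, 2)
side ((545.790283203125, -295.2795104980469), (156.90567016601562, 189.6351318359375), 2.147937774658203) (480, 2)
```

```bash
python3 plan.py "588 -294 130 -87.9"
```

```text
t 27.6 tcp [535.8  75.   30.2] jawyaw 21.3 tilt 0.30deg gap 24.3 F [-2.7  0.3 12.3] q [-0.    0.25  1.78  0.    1.11 -0.38]
-> 588 -294 130 -87.9 dp [-9.96 -8.49 36.29] turn about x 109.2 rot [109.21  -0.21  -0.29] q6~1.07
-> 588 -294 130 -87.9 dp [-9.96 -8.49 36.29] turn about x -70.8 rot [-70.79   0.26  -0.19] q6~-2.07
```

Emit:
move_arm(
  dp=[
    [-2,0,0],
    [-6,0,0],
    [-10,-0.5,2],
    [-10,-1.4,6],
    [-10,-2.4,10],
    [-10,-3.3,14],
    [-10,-4.2,18],
    [-10,-5.2,22],
    [-10,-6.1,26],
    [-10,-7,30],
  ],
  angular=[
    [0,0,0],
    [8.5,0,0],
    [17,0,0],
    [25.5,0,0],
    [34,0,0],
    [42.5,0,0],
    [51,0,0],
    [59.5,0,0],
    [68,0,0],
    [76.5,-0.2,-0.2],
  ],
  gripper=[2.3,2.3,2.3,2.3,2.3,2.3,2.3,2.3,2.3,2.3],
)

```text
time_s: 28.6
tool_pos: [0.5786, -0.2319, 0.1296]
ee_rot: [0.954, 1.568, -1.587]
contact_force: [0.7, 0.1, -0.9]
finger_gap: 0.0242
```

```bash
python3 plan.py "588 -294 100 -87.9"
```

```text
t 28.6 tcp [ 578.6 -231.9  129.6] jawyaw -55.6 tilt 0.14deg gap 24.2 F [ 0.7  0.1 -0.9] q [-0.5   0.31  1.48 -0.    1.35  0.47]
-> 588 -294 100 -87.9 dp [2.97 5.64 2.73] turn about x 32.3 rot [32.34  0.05 -0.14] q6~1.07
-> 588 -294 100 -87.9 dp [2.97 5.64 2.73] turn about x -147.7 rot [-1.4766e+02  1.8000e-01  6.0000e-02] q6~-2.07
```

Emit:
move_arm(
  dp=[
    [0,1.5,0.7],
    [0,3,1.4],
    [0,4.5,2.1],
    [1,5.6,2.7],
    [2,5.6,2.7],
    [3,5.6,2.7],
    [3,5.6,2.7],
    [3,5.6,2.7],
    [3,5.6,2.7],
    [3,5.6,2.7],
  ],
  angular=[
    [8,0,0],
    [16,0,0],
    [24,0,-0.1],
    [32.3,0,-0.1],
    [32.3,0,-0.1],
    [32.3,0,-0.1],
    [32.3,0,-0.1],
    [32.3,0,-0.1],
    [32.3,0,-0.1],
    [32.3,0,-0.1],
  ],
  gripper=[2.3,2.3,2.3,2.3,2.3,2.3,2.3,2.3,2.3,2.3],
)

```text
time_s: 29.6
tool_pos: [0.5887, -0.2913, 0.0994]
ee_rot: [0.769, 1.57, -2.328]
contact_force: [-0.5, 0.6, -0.7]
finger_gap: 0.0244
```

```bash
python3 plan.py "588 -294 34 -87.9"; python3 look.py r > /dev/null; python3 - <<'E'
import cv2,numpy as np
d=cv2.imread('pics/r_side.png'); a=cv2.resize(d[90:220,250:390],None,fx=4,fy=4,interpolation=cv2.INTER_CUBIC)
cv2.imwrite('pics/r_c.png',a)
E
```

```text
t 29.6 tcp [ 588.7 -291.3   99.4] jawyaw -87.4 tilt 0.07deg gap 24.4 F [-0.5  0.6 -0.7] q [-0.58  0.4   1.42 -0.    1.32  0.95]
-> 588 -294 34 -87.9 dp [6.54 0.26 0.07] turn about x 0.5 rot [ 0.49  0.05 -0.05] q6~1.07
-> 588 -294 34 -87.9 dp [6.54 0.26 0.07] turn about x -179.5 rot [-1.7951e+02  8.0000e-02  8.0000e-02] q6~-2.07
-> 588 -294 34 -87.9 dp [6.54 0.26 0.07] turn about x 180.5 rot [-1.7951e+02  8.0000e-02  8.0000e-02] q6~4.21
```

View pics/r_c.png

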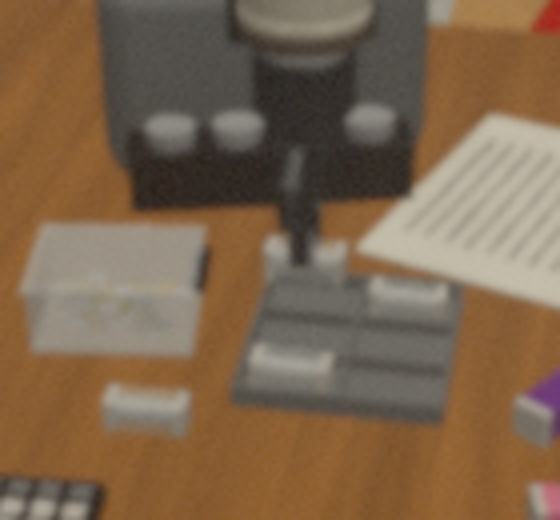

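It's held level, about 2–3 mm off towards -x. I'll lower it into compartment (+40, 0) and release.

Emit:
move_arm(
  dp=[
    [2,0.25,-0.1],
    [4,0.25,-0.1],
    [5.4,0.25,-0.1],
    [6,0.25,-0.1],
    [6.4,0.25,-0.1],
    [6.6,0.25,-0.1],
    [6.6,0.25,-0.1],
    [6.6,0.25,-0.1],
    [6.6,0.25,-0.1],
    [6.6,0.25,-0.1],
  ],
  angular=[
    [0.5,0,0],
    [0.5,0,0],
    [0.5,0,0],
    [0.5,0,0],
    [0.5,0,0],
    [0.5,0,0],
    [0.5,0,0],
    [0.5,0,0],
    [0.5,0,0],
    [0.5,0,0],
  ],
  gripper=[2.3,2.3,2.3,2.3,2.3,2.3,2.3,2.3,2.3,2.3],
)

```text
time_s: 30.7
tool_pos: [0.5897, -0.2941, 0.0343]
ee_rot: [1.115, 1.57, -1.991]
contact_force: [-4.0, 2.7, 7.5]
finger_gap: 0.0241
```

```bash
python3 plan.py
```

```text
t 30.7 tcp [ 589.7 -294.1   34.3] jawyaw -88.0 tilt 0.07deg gap 24.1 F [-4.   2.7  7.5] q [-0.58  0.46  1.47 -0.    1.2   0.96]
```

Emit:
move_arm(
  dp=[
    [0,0,0],
    [0,0,0],
    [0,0,0],
    [0,0,0],
    [-2,0,0],
    [-5,0,0],
    [-9,-1,0],
    [-12,-5,0],
    [-12,-9,0],
    [-12,-13,0],
  ],
  angular=[
    [0,0,0],
    [0,0,0],
    [0,0,0],
    [0,0,0],
    [0,0,0],
    [0,0,0],
    [0,0,0],
    [-8,0,0],
    [-16,0,0],
    [-24,0,0],
  ],
  gripper=[3.8,3.8,3.8,3.8,3.8,3.8,4,5,5,5],
)

```text
time_s: 31.7
tool_pos: [0.5851, -0.1629, 0.1539]
ee_rot: [1.374, 1.57, -1.308]
contact_force: [0.2, 0.7, -0.0]
finger_gap: 0.0501
```

```bash
python3 look.py s > /dev/null;  python3 seg.py s| grep -v "size [12]..\."; python3 plan.py "450 72.5 120 -11"
```

```text
table z 0.001235062999981773 nodepth 0.00388671875
[287.  53.] 167 ctr 959.2 63.1 size 99.6 13.0 ang -83.3 ztop 41.3
[332.  55.] 187 ctr 951.2 -53.1 size 99.8 11.6 ang 83.9 ztop 35.1
[429. 195.] 77 ctr 579.7 -286.2 size 36.6 11.6 ang -0.6 ztop 31.5
[409. 199.] 169 ctr 573.6 -233.5 size 35.0 26.4 ang 3.1 ztop 32.3
[462. 227.] 130 ctr 508.3 -361.5 size 64.2 19.8 ang -21.3 ztop 32.4
[285. 252.] 279 ctr 450.2 72.5 size 61.6 25.8 ang 79.0 ztop 28.6
[293. 292.] 262 ctr 352.6 52.9 size 63.0 53.8 ang -28.0 ztop 21.4
t 31.8 tcp [ 584.9 -159.9  153.3] jawyaw -63.5 tilt 0.06deg gap 50.1 F [-0.1 -0.6  0.4] q [-0.39  0.26  1.49 -0.    1.39  0.71]
-> 450 72.5 120 -11 dp [  3.35 -26.82   1.69] turn about x -52.5 rot [-5.248e+01  2.000e-02  6.000e-02] q6~0.35
-> 450 72.5 120 -11 dp [  3.35 -26.82   1.69] turn about x 127.5 rot [ 1.2752e+02  7.0000e-02 -2.0000e-02] q6~3.49
```

View pics/s_top_big.png

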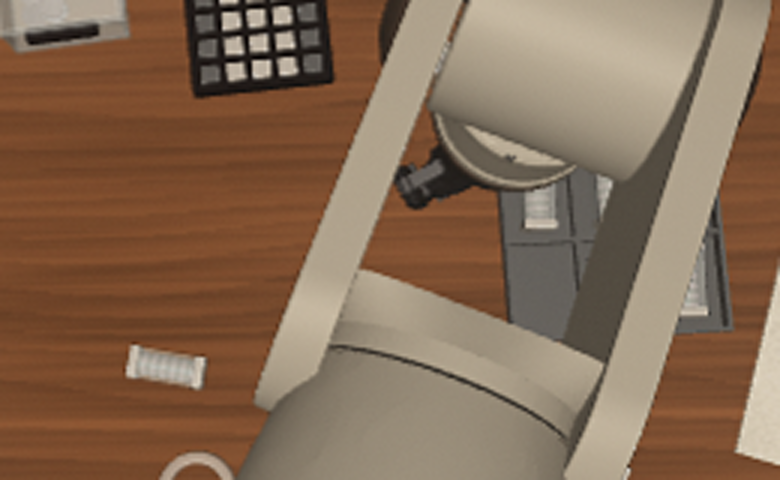

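Emit:
move_arm(
  dp=[
    [0,-3,0.2],
    [0,-7,0.4],
    [0,-11,0.7],
    [0,-15,0.9],
    [0.5,-19,1.2],
    [1,-23,1.4],
    [2,-26.8,1.7],
    [3.3,-26.8,1.7],
    [3.3,-26.8,1.7],
    [3.3,-26.8,1.7],
  ],
  angular=[
    [-8,0,0],
    [-16,0,0],
    [-24,0,0],
    [-32,0,0],
    [-40,0,0],
    [-48,0,0],
    [-52.5,0,0],
    [-52.5,0,0],
    [-52.5,0,0],
    [-52.5,0,0],
  ],
  gripper=[5,5,5,5,5,5,5,5,5,5],
)

```text
time_s: 32.8
tool_pos: [0.4525, 0.0687, 0.12]
ee_rot: [-0.993, 1.569, -2.766]
contact_force: [0.1, -0.3, -0.5]
finger_gap: 0.0502
```

```bash
python3 look.py u > /dev/null;  python3 seg.py u| grep -v "size [12]..\."; python3 plan.py "450 73 26 -11"
```

```text
table z 0.4541411076654285 nodepth 0.0041796875
[287.  53.] 172 ctr 958.6 63.3 size 99.7 12.2 ang -85.2 ztop 40.3
[332.  55.] 183 ctr 951.1 -54.0 size 98.2 10.9 ang 84.2 ztop 35.4
[379. 156.] 280 ctr 683.7 -166.0 size 63.1 26.5 ang 1.9 ztop 28.5
[433. 193.] 324 ctr 587.9 -294.0 size 60.9 26.7 ang 1.5 ztop 32.3
[409. 193.] 310 ctr 586.6 -234.0 size 60.1 26.8 ang -0.6 ztop 32.2
[458. 223.] 337 ctr 511.9 -350.9 size 60.9 27.0 ang 0.2 ztop 32.4
[185. 254.] 80 ctr 450.8 304.8 size 23.5 12.2 ang -73.0 ztop 46.3
[418. 281.] 562 ctr 374.2 -246.3 size 99.2 30.0 ang 59.2 ztop 32.6
[363. 297.] 555 ctr 341.1 -113.4 size 97.8 30.2 ang 14.6 ztop 32.8
[324. 396.] 196 ctr 115.9 -14.7 size 77.4 20.6 ang 89.5 ztop 15.3
t 32.9 tcp [452.8  68.5 120.3] jawyaw -11.6 tilt 0.07deg gap 49.6 F [-0.8  0.3  0.2] q [-0.02 -0.01  1.87 -0.    1.28  0.18]
-> 450 73 26 -11 dp [ 9.43 -0.36 -0.39] turn about x -0.6 rot [-0.57  0.04  0.05] q6~0.35
-> 450 73 26 -11 dp [ 9.43 -0.36 -0.39] turn about x -180.6 rot [ 1.7943e+02  8.0000e-02 -7.0000e-02] q6~-2.79
-> 450 73 26 -11 dp [ 9.43 -0.36 -0.39] turn about x 179.4 rot [ 1.7943e+02  8.0000e-02 -7.0000e-02] q6~3.49
```

View pics/u_top_big.png

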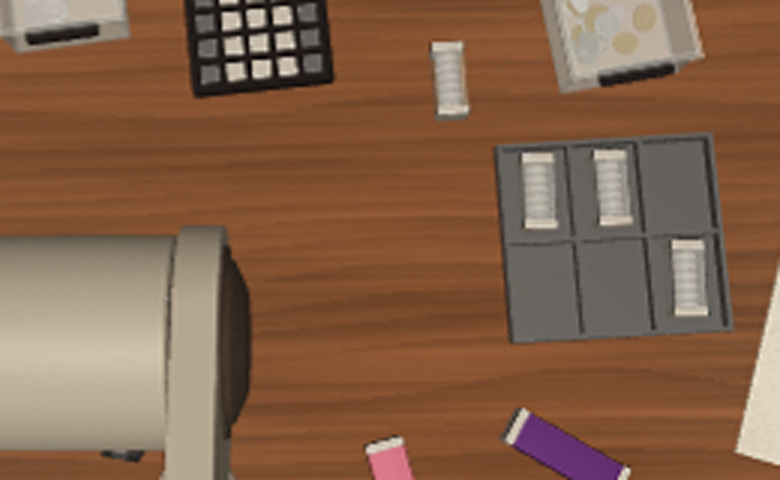

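View pics/u_side_big.png

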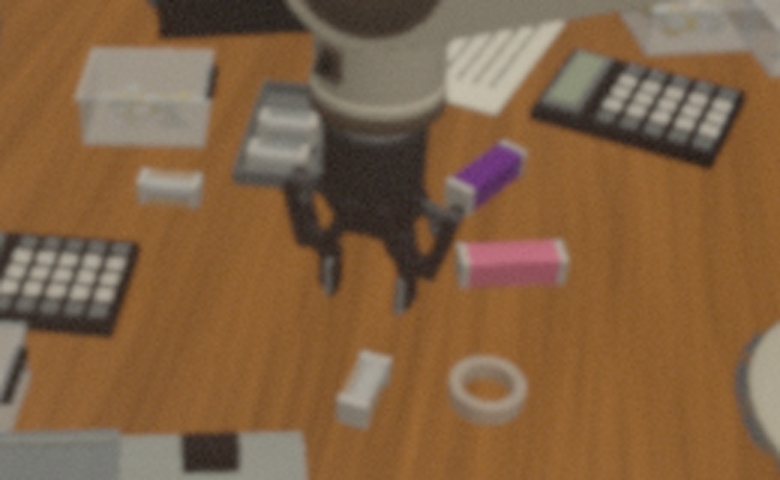

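The first short tube lies flat in compartment (+40, 0). Now I'll grasp the second.

Emit:
move_arm(
  dp=[
    [2,-0.3,-0.4],
    [5,-0.3,-0.4],
    [8,-0.3,-0.4],
    [9.4,-0.3,-0.4],
    [9.4,-0.3,-0.4],
    [9.4,-0.3,-0.4],
    [9.4,-0.3,-0.4],
    [9.4,-0.3,-0.4],
    [9.4,-0.3,-0.4],
    [9.4,-0.3,-0.4],
  ],
  angular=[
    [-0.6,0,0],
    [-0.6,0,0],
    [-0.6,0,0],
    [-0.6,0,0],
    [-0.6,0,0],
    [-0.6,0,0],
    [-0.6,0,0],
    [-0.6,0,0],
    [-0.6,0,0],
    [-0.6,0,0],
  ],
  gripper=[5,5,5,5,5,5,2.3,2.3,2.3,2.3],
)

```text
time_s: 33.9
tool_pos: [0.4505, 0.0737, 0.0272]
ee_rot: [0.751, 1.57, -1.009]
contact_force: [-2.5, -0.6, 10.0]
finger_gap: 0.0243
```

```bash
python3 plan.py "508 -297 130 -87.9" "505.9 -239 130 -87.9"
```

```text
t 33.9 tcp [450.5  73.7  27.2] jawyaw -10.9 tilt 0.05deg gap 24.3 F [-2.5 -0.6 10. ] q [-0.01  0.09  1.97 -0.    1.07  0.18]
-> 508 -297 130 -87.9 dp [-10.26  12.65  35.32] turn about x 77.0 rot [ 7.703e+01  1.000e-02 -5.000e-02] q6~1.01
-> 508 -297 130 -87.9 dp [-10.26  12.65  35.32] turn about x -103.0 rot [-1.0297e+02  5.0000e-02  1.0000e-02] q6~-2.14
-> 505.9 -239 130 -87.9 dp [-10.26  11.35  29.67] turn about x 77.0 rot [ 7.703e+01  1.000e-02 -5.000e-02] q6~1.09
-> 505.9 -239 130 -87.9 dp [-10.26  11.35  29.67] turn about x -103.0 rot [-1.0297e+02  5.0000e-02  1.0000e-02] q6~-2.05
```

Emit:
move_arm(
  dp=[
    [-2,0,0],
    [-6,0.4,1],
    [-10,1.9,5],
    [-10,3.4,9],
    [-10,5,13],
    [-10,6.5,17],
    [-10,8,21],
    [-10,9.5,25],
    [-10,11.3,29.6],
    [-10,11.3,29.6],
  ],
  angular=[
    [0,0,0],
    [8.5,0,0],
    [17,0,0],
    [25.5,0,0],
    [34,0,0],
    [42.5,0,0],
    [51,0,0],
    [59.5,0,0],
    [68,0,0],
    [76.5,0,0],
  ],
  gripper=[2.3,2.3,2.3,2.3,2.3,2.3,2.3,2.3,2.3,2.3],
)

```text
time_s: 34.9
tool_pos: [0.5054, -0.2431, 0.1263]
ee_rot: [1.235, 1.569, -1.87]
contact_force: [0.9, 1.2, -0.8]
finger_gap: 0.0245
```

```bash
python3 plan.py "506.5 -239 60 -87.9"
```

```text
t 34.9 tcp [ 505.4 -243.1  126.3] jawyaw -87.9 tilt 0.13deg gap 24.5 F [ 0.9  1.2 -0.8] q [-0.58  0.19  1.64 -0.    1.31  0.95]
-> 506.5 -239 60 -87.9 dp [ 6.63 -0.42 -0.13] turn about x -0.0 rot [-0.03  0.04 -0.12] q6~1.09
-> 506.5 -239 60 -87.9 dp [ 6.63 -0.42 -0.13] turn about x -180.0 rot [ 1.7997e+02 -1.9000e-01 -7.0000e-02] q6~-2.05
-> 506.5 -239 60 -87.9 dp [ 6.63 -0.42 -0.13] turn about x 180.0 rot [ 1.7997e+02 -1.9000e-01 -7.0000e-02] q6~4.24
```

Emit:
move_arm(
  dp=[
    [0,-0.1,-0.1],
    [2,-0.1,-0.1],
    [4,-0.1,-0.1],
    [5.5,-0.1,-0.1],
    [6.5,-0.1,-0.1],
    [6.5,-0.1,-0.1],
    [6.5,-0.1,-0.1],
    [6.5,-0.1,-0.1],
    [6.5,-0.1,-0.1],
    [6.5,-0.1,-0.1],
  ],
  angular=[
    [0,0,0],
    [0,0,0],
    [0,0,0],
    [0,0,0],
    [0,0,0],
    [0,0,0],
    [0,0,0],
    [0,0,0],
    [0,0,0],
    [0,0,0],
  ],
  gripper=[2.3,2.3,2.3,2.3,2.3,2.3,2.3,2.3,2.3,2.3],
)

```text
time_s: 35.9
tool_pos: [0.5061, -0.2373, 0.0613]
ee_rot: [0.647, 1.569, -2.448]
contact_force: [-0.4, -0.0, -0.3]
finger_gap: 0.0245
```

```bash
python3 plan.py "506.5 -239 32 -87.9"; python3 look.py v > /dev/null; python3 - <<'E'
import cv2,numpy as np
d=cv2.imread('pics/v_side.png'); a=cv2.resize(d[100:230,250:390],None,fx=4,fy=4,interpolation=cv2.INTER_CUBIC)
cv2.imwrite('pics/v_c.png',a)
E
```

```text
t 35.9 tcp [ 506.1 -237.3   61.3] jawyaw -87.4 tilt 0.08deg gap 24.5 F [-0.4 -0.  -0.3] q [-0.58  0.25  1.71 -0.    1.18  0.95]
-> 506.5 -239 32 -87.9 dp [ 2.93  0.17 -0.04] turn about x 0.5 rot [ 0.54  0.06 -0.05] q6~1.09
-> 506.5 -239 32 -87.9 dp [ 2.93  0.17 -0.04] turn about x -179.5 rot [-1.7946e+02  7.0000e-02  9.0000e-02] q6~-2.05
-> 506.5 -239 32 -87.9 dp [ 2.93  0.17 -0.04] turn about x 180.5 rot [-1.7946e+02  7.0000e-02  9.0000e-02] q6~4.24
```

View pics/v_c.png

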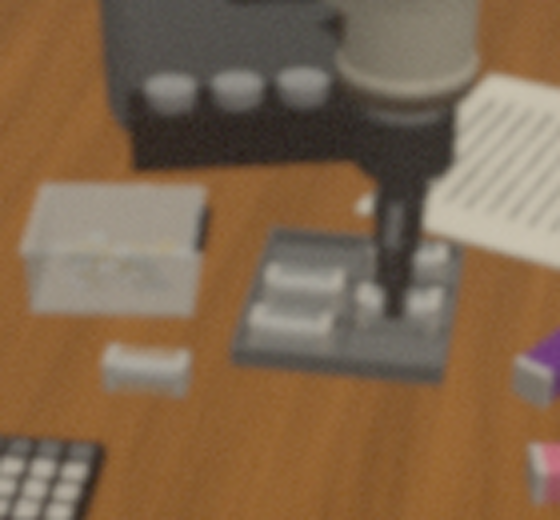

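Emit:
move_arm(
  dp=[
    [1,0.15,0],
    [2,0.15,0],
    [2.5,0.15,0],
    [2.8,0.15,0],
    [2.8,0.15,0],
    [2.8,0.15,0],
    [2.8,0.15,0],
    [2.8,0.15,0],
    [2.8,0.15,0],
    [2.8,0.15,0],
  ],
  angular=[
    [0.5,0,0],
    [0.5,0,0],
    [0.5,0,0],
    [0.5,0,0],
    [0.5,0,0],
    [0.5,0,0],
    [0.5,0,0],
    [0.5,0,0],
    [0.5,0,0],
    [0.5,0,0],
  ],
  gripper=[2.3,2.3,2.3,2.3,2.3,3.8,3.8,3.8,3.8,3.8],
)

```text
time_s: 37.0
tool_pos: [0.506, -0.2386, 0.033]
ee_rot: [0.313, 1.569, -2.791]
contact_force: [1.3, 0.0, -0.8]
finger_gap: 0.0379
```

```bash
python3 plan.py "683 -166 120 -87.4"
```

```text
t 37.0 tcp [ 506.  -238.6   33. ] jawyaw -87.9 tilt 0.08deg gap 37.9 F [ 1.3  0.  -0.8] q [-0.58  0.28  1.73 -0.    1.13  0.96]
-> 683 -166 120 -87.4 dp [ -8.73  -6.6  -17.95] turn about x -0.5 rot [-0.47  0.08 -0.03] q6~1.29
-> 683 -166 120 -87.4 dp [ -8.73  -6.6  -17.95] turn about x -180.5 rot [ 1.7953e+02 -4.0000e-02 -1.3000e-01] q6~-1.85
-> 683 -166 120 -87.4 dp [ -8.73  -6.6  -17.95] turn about x 179.5 rot [ 1.7953e+02 -4.0000e-02 -1.3000e-01] q6~4.43
```

Emit:
move_arm(
  dp=[
    [-3,0,0],
    [-7,0,0],
    [-8.7,-1,-3],
    [-8.7,-2.5,-7],
    [-8.7,-4,-11],
    [-8.7,-5.5,-15],
    [-8.7,-6.6,-18],
    [-8.7,-6.6,-18],
    [-8.7,-6.6,-18],
    [-8.7,-6.6,-18],
  ],
  angular=[
    [0,0,0],
    [0,0,0],
    [-0.5,0,0],
    [-0.5,0,0],
    [-0.5,0,0],
    [-0.5,0,0],
    [-0.5,0,0],
    [-0.5,0,0],
    [-0.5,0,0],
    [-0.5,0,0],
  ],
  gripper=[3.8,3.8,4.2,4.2,4.2,4.2,4.2,4.2,4.2,4.2],
)

```text
time_s: 38.0
tool_pos: [0.6828, -0.1663, 0.1195]
ee_rot: [0.168, 1.569, -2.928]
contact_force: [-1.0, -0.0, 0.4]
finger_gap: 0.0421
```

```bash
python3 look.py w > /dev/null;  python3 seg.py w| grep -v "size [12]..\."; python3 plan.py "682.5 -166 26 -87.4"
```

```text
table z 0.0011995425655131342 nodepth 0.0041484375
[286.  53.] 169 ctr 959.1 63.3 size 99.9 12.9 ang -84.0 ztop 39.3
[332.  55.] 183 ctr 951.1 -53.2 size 99.7 11.6 ang 84.6 ztop 34.7
[417. 151.] 61 ctr 692.6 -259.4 size 38.8 4.6 ang 15.9 ztop 36.2
[380. 152.] 97 ctr 694.9 -165.7 size 31.9 25.1 ang -2.0 ztop 28.5
[458. 223.] 338 ctr 511.9 -350.5 size 60.7 27.4 ang -1.0 ztop 32.4
[425. 285.] 374 ctr 366.9 -258.3 size 70.6 30.0 ang 59.3 ztop 32.8
[285. 290.] 79 ctr 359.7 72.3 size 47.8 12.4 ang -21.1 ztop 21.4
t 38.1 tcp [ 682.8 -166.5  119.9] jawyaw -87.4 tilt 0.09deg gap 41.9 F [-0.9 -0.1 -0.5] q [-0.35  0.48  1.27 -0.    1.4   1.18]
-> 682.5 -166 26 -87.4 dp [ 9.39 -0.06  0.02] turn about x -0.0 rot [-0.02  0.08 -0.03] q6~1.29
-> 682.5 -166 26 -87.4 dp [ 9.39 -0.06  0.02] turn about x -180.0 rot [ 1.7998e+02 -4.0000e-02 -1.3000e-01] q6~-1.85
-> 682.5 -166 26 -87.4 dp [ 9.39 -0.06  0.02] turn about x 180.0 rot [ 1.7998e+02 -4.0000e-02 -1.3000e-01] q6~4.43
```

View pics/w_side_big.png

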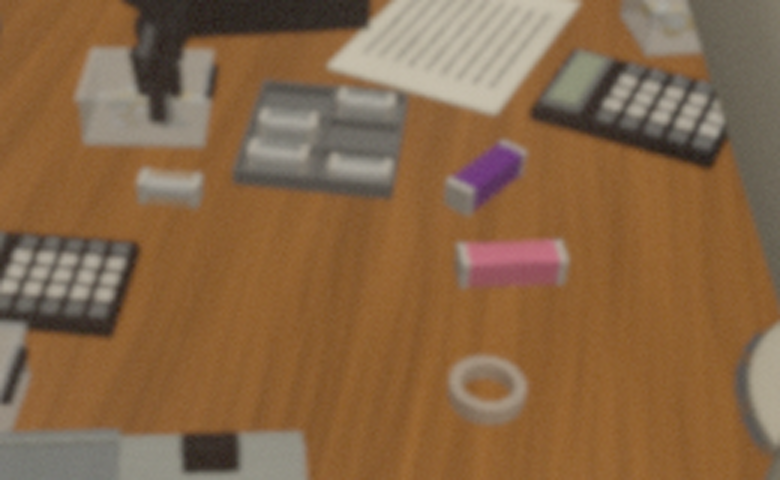

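View pics/w_top.png

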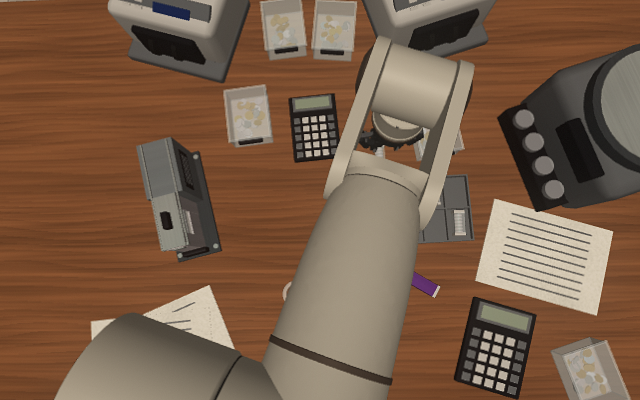

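The second short tube is flat in compartment (-40, +58). The third is still at its place, so I'll grasp it.

Emit:
move_arm(
  dp=[
    [2,0,0],
    [5,0,0],
    [8,0,0],
    [9.4,0,0],
    [9.4,0,0],
    [9.4,0,0],
    [9.4,0,0],
    [9.4,0,0],
    [9.4,0,0],
    [9.4,0,0],
  ],
  angular=[
    [0,0,0],
    [0,0,0],
    [0,0,0],
    [0,0,0],
    [0,0,0],
    [0,0,0],
    [0,0,0],
    [0,0,0],
    [0,0,0],
    [0,0,0],
  ],
  gripper=[4.2,4.2,4.2,4.2,4.2,4.2,2.3,2.3,2.3,2.3],
)

```text
time_s: 39.1
tool_pos: [0.6842, -0.1663, 0.0277]
ee_rot: [2.134, 1.569, -0.961]
contact_force: [-1.3, -1.1, 7.3]
finger_gap: 0.024
```

```bash
python3 plan.py "508.5 -297 110 -87.9"
```

```text
t 39.1 tcp [ 684.2 -166.3   27.7] jawyaw -87.4 tilt 0.10deg gap 24.0 F [-1.3 -1.1  7.3] q [-0.35  0.55  1.35 -0.    1.23  1.18]
-> 508.5 -297 110 -87.9 dp [-8.23 12.26 18.14] turn about x 0.5 rot [ 0.53 -0.06 -0.09] q6~1.01
-> 508.5 -297 110 -87.9 dp [-8.23 12.26 18.14] turn about x -179.5 rot [-1.7947e+02  1.4000e-01 -9.0000e-02] q6~-2.14
-> 508.5 -297 110 -87.9 dp [-8.23 12.26 18.14] turn about x 180.5 rot [-1.7947e+02  1.4000e-01 -9.0000e-02] q6~4.15
```

Emit:
move_arm(
  dp=[
    [-3,0,0],
    [-7,0,0],
    [-8.2,1.5,2.5],
    [-8.2,4,6],
    [-8.2,6.5,9.5],
    [-8.2,9,13.3],
    [-8.2,11,16.3],
    [-8.2,12.2,18.1],
    [-8.2,12.2,18.1],
    [-8.2,12.2,18.1],
  ],
  angular=[
    [0,0,0],
    [0,0,0],
    [0.5,0,0],
    [0.5,0,0],
    [0.5,0,0],
    [0.5,0,0],
    [0.5,0,0],
    [0.5,0,0],
    [0.5,0,0],
    [0.5,0,0],
  ],
  gripper=[2.3,2.3,2.3,2.3,2.3,2.3,2.3,2.3,2.3,2.3],
)

```text
time_s: 40.1
tool_pos: [0.5084, -0.2965, 0.109]
ee_rot: [1.442, 1.57, -1.663]
contact_force: [-0.4, 0.2, -0.7]
finger_gap: 0.0245
```

```bash
python3 plan.py "508.5 -297 60 -87.9"
```

```text
t 40.1 tcp [ 508.4 -296.5  109. ] jawyaw -87.9 tilt 0.07deg gap 24.5 F [-0.4  0.2 -0.7] q [-0.66  0.26  1.59 -0.    1.29  0.88]
-> 508.5 -297 60 -87.9 dp [ 4.9   0.04 -0.  ] turn about x -0.0 rot [-0.02  0.01 -0.07] q6~1.01
-> 508.5 -297 60 -87.9 dp [ 4.9   0.04 -0.  ] turn about x -180.0 rot [ 1.7998e+02 -1.2000e-01 -1.0000e-02] q6~-2.14
-> 508.5 -297 60 -87.9 dp [ 4.9   0.04 -0.  ] turn about x 180.0 rot [ 1.7998e+02 -1.2000e-01 -1.0000e-02] q6~4.15
```

Emit:
move_arm(
  dp=[
    [0,0,0],
    [2,0,0],
    [4,0,0],
    [4.9,0,0],
    [4.9,0,0],
    [4.9,0,0],
    [4.9,0,0],
    [4.9,0,0],
    [4.9,0,0],
    [4.9,0,0],
  ],
  angular=[
    [0,0,0],
    [0,0,0],
    [0,0,0],
    [0,0,0],
    [0,0,0],
    [0,0,0],
    [0,0,0],
    [0,0,0],
    [0,0,0],
    [0,0,0],
  ],
  gripper=[2.3,2.3,2.3,2.3,2.3,2.3,2.3,2.3,2.3,2.3],
)

```text
time_s: 41.1
tool_pos: [0.5083, -0.2962, 0.0592]
ee_rot: [0.448, 1.569, -2.656]
contact_force: [-0.3, 0.2, -1.8]
finger_gap: 0.0243
```

```bash
python3 plan.py "508.5 -297 33 -87.9"; python3 look.py x > /dev/null; python3 - <<'E'
import cv2,numpy as np
d=cv2.imread('pics/x_side.png'); a=cv2.resize(d[100:230,250:390],None,fx=4,fy=4,interpolation=cv2.INTER_CUBIC)
cv2.imwrite('pics/x_c.png',a)
E
```

```text
t 41.1 tcp [ 508.3 -296.2   59.2] jawyaw -87.9 tilt 0.08deg gap 24.3 F [-0.3  0.2 -1.8] q [-0.66  0.31  1.64 -0.    1.2   0.88]
-> 508.5 -297 33 -87.9 dp [ 2.62  0.08 -0.02] turn about x 0.0 rot [ 0.03  0.07 -0.03] q6~1.01
-> 508.5 -297 33 -87.9 dp [ 2.62  0.08 -0.02] turn about x -180.0 rot [-1.7997e+02  5.0000e-02  1.1000e-01] q6~-2.14
-> 508.5 -297 33 -87.9 dp [ 2.62  0.08 -0.02] turn about x 180.0 rot [-1.7997e+02  5.0000e-02  1.1000e-01] q6~4.15
```

View pics/x_c.png

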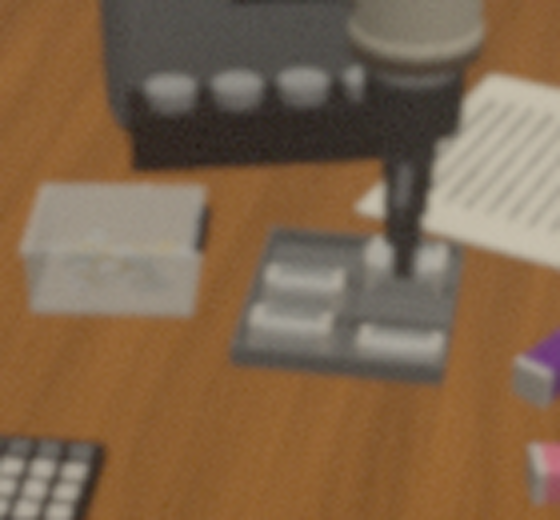

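Emit:
move_arm(
  dp=[
    [1,0.05,0],
    [2,0.05,0],
    [2.5,0.05,0],
    [2.6,0.05,0],
    [2.6,0.05,0],
    [2.6,0.05,0],
    [2.6,0.05,0],
    [2.6,0.05,0],
    [2.6,0.05,0],
    [2.6,0.05,0],
  ],
  angular=[
    [0,0,0],
    [0,0,0],
    [0,0,0],
    [0,0,0],
    [0,0,0],
    [0,0,0],
    [0,0,0],
    [0,0,0],
    [0,0,0],
    [0,0,0],
  ],
  gripper=[2.3,2.3,2.3,2.3,2.3,3.6,3.6,3.6,3.6,3.6],
)

```text
time_s: 42.2
tool_pos: [0.5082, -0.2967, 0.033]
ee_rot: [0.268, 1.569, -2.837]
contact_force: [0.1, 0.6, -0.2]
finger_gap: 0.0359
```

Emit:
move_arm(
  dp=[
    [-3,0,0],
    [-7,0,0],
    [-12,0,0],
    [-16,0,0],
    [-20,0,2],
    [-22,4,4],
    [-22,8,6],
    [-22,12,8],
    [-22,16,10],
    [-22,20,12],
  ],
  angular=[
    [0,0,0],
    [0,0,0],
    [0,0,0],
    [0,0,0],
    [0,0,0],
    [0,0,0],
    [0,0,0],
    [0,0,0],
    [0,0,0],
    [0,0,0],
  ],
  gripper=[3.6,3.6,3.6,3.6,3.6,3.6,3.6,3.6,3.6,3.6],
)

```text
time_s: 43.2
tool_pos: [0.395, -0.5024, 0.2533]
ee_rot: [0.382, 1.569, -2.722]
contact_force: [0.5, -0.0, 0.7]
finger_gap: 0.0359
```

```bash
python3 plan.py; python3 look.py y > /dev/null;  python3 seg.py y| grep -v "size [12]..\."; python3 mag.py y | grep -E " 0.1(73|59)"
```

```text
t 43.2 tcp [ 395.  -502.4  253.3] jawyaw -87.9 tilt 0.09deg gap 35.9 F [ 0.5 -0.   0.7] q [-1.02  0.28  1.26 -0.    1.6   0.51]
table z 0.0012051098519114678 nodepth 0.003921875
[286.  53.] 169 ctr 959.6 63.3 size 99.8 12.0 ang -83.9 ztop 39.7
[332.  55.] 181 ctr 951.7 -53.2 size 99.8 12.2 ang 83.4 ztop 34.0
[433. 193.] 322 ctr 587.7 -294.0 size 60.9 27.0 ang 2.2 ztop 32.2
[409. 194.] 315 ctr 586.6 -234.2 size 60.6 26.6 ang -0.2 ztop 32.6
[458. 222.] 338 ctr 511.9 -351.0 size 60.7 27.5 ang -0.9 ztop 32.5
[436. 225.] 332 ctr 508.0 -296.4 size 61.8 26.9 ang 2.2 ztop 32.1
[418. 281.] 563 ctr 374.3 -246.2 size 98.5 30.2 ang 58.9 ztop 32.7
[363. 296.] 552 ctr 341.1 -113.4 size 97.8 30.1 ang 14.6 ztop 33.0
[295. 293.] 310 ctr 351.2 48.9 size 63.0 61.6 ang 87.5 ztop 21.7
top 0.1595 0.171 [170. 159.] 31 ctr 653.7 306.3 size 41.3 5.3 ang 13.1 z 161.4
top 0.1595 0.171 [169. 222.] 1225 ctr 516.5 304.5 size 117.7 58.7 ang 13.9 z 164.9
top 0.1595 0.171 [180. 208.] 28 ctr 544.7 280.3 size 37.1 4.4 ang 13.9 z 160.7
top 0.173 0.195 [166. 220.] 161 ctr 516.9 302.8 size 36.0 15.3 ang 12.8 z 187.8
side 0.1595 0.171 [299. 287.] 1195 ctr 516.3 306.5 size 116.9 62.5 ang 13.8 z 163.9
side 0.173 0.195 [300. 279.] 207 ctr 514.2 306.2 size 33.5 15.7 ang 13.4 z 186.5
```

View pics/y_top.png

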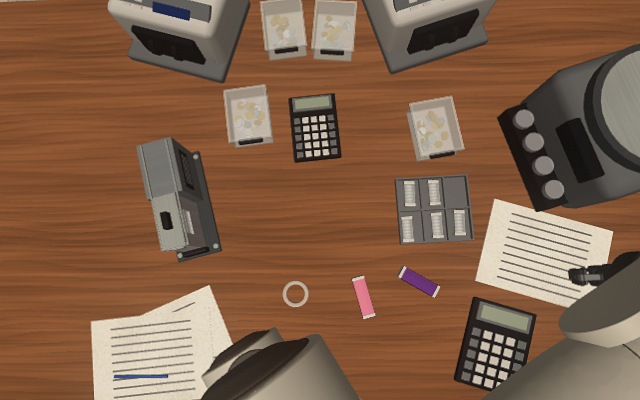

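View pics/y_side.png

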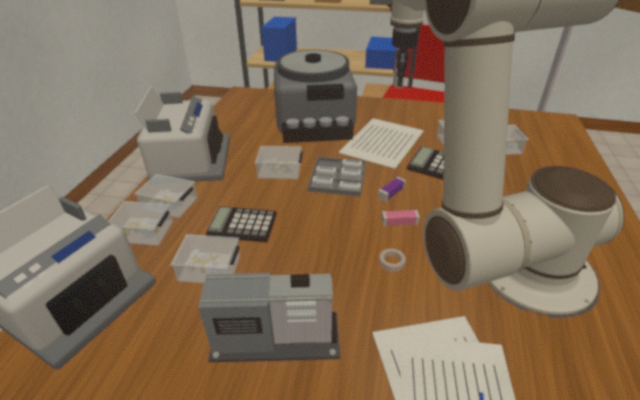

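Five tubes are in the tray and no clear tubes remain on the table. The segmentation merged the one at (407,229) with the tray, so I'll measure it directly.

```bash
python3 - <<'E'
from geo import *
for n in("top","side"):
    C=cloud(load("y",n))*1000
    c,s=np.cos(np.radians(2.1)),np.sin(np.radians(2.1))
    X=C[...,0]-548;Y=C[...,1]+295.5; lx=X*c+Y*s; ly=-X*s+Y*c
    for cx,cy in((-40,58),(-40,0),(40,0),(40,58),(-40,-58),(40,-58)):
        m=(abs(lx-cx)<37)&(abs(ly-cy)<26)&(C[...,2]>25)&(C[...,2]<40)
        if m.sum()<30: print(n,cx,cy,"empty",m.sum());continue
        r=cv2.minAreaRect(np.c_[lx[m],ly[m]].astype(np.float32)); print(n,cx,cy,np.round(r[0],1),np.round(r[1],1),"z",np.round(np.percentile(C[...,2][m],[20,50,90]),1))
E
```

```text
top -40 58 [-45.3  71.5] [25.  61.8] z [29.7 31.2 33.1]
top -40 0 [-40.    0.5] [61.8 26.9] z [29.6 30.8 33.1]
top 40 0 [39.7  0.1] [60.9 27. ] z [29.3 30.8 33. ]
top 40 58 [40.4 59.9] [26.6 61.4] z [29.6 31.2 33.3]
top -40 -58 [-38.1 -54. ] [27.6 60.8] z [29.3 31.  33.3]
top 40 -58 empty 0
side -40 58 [-45.4  71.8] [62.  24.4] z [29.5 30.3 32.3]
side -40 0 [-40.2   2.6] [61.4 30.9] z [28. 30. 32.]
side 40 0 [38.   2.1] [31.  58.5] z [28.4 30.1 32. ]
side 40 58 [37.7 61.2] [32.4 60.6] z [28.3 29.9 31.9]
side -40 -58 [-36.7 -53.6] [31.6 63.1] z [28.  30.1 32.3]
side 40 -58 empty 0
```

```bash
python3 - <<'E'
from geo import *
for t,n in(("w","side"),("x","side"),("y","top"),("y","side")):
    C=cloud(load(t,n))*1000
    c,s=np.cos(np.radians(2.1)),np.sin(np.radians(2.1))
    X=C[...,0]-548;Y=C[...,1]+295.5; lx=X*c+Y*s; ly=-X*s+Y*c
    for lo in(22,25,28):
        m=(abs(lx+40)<45)&(ly>32)&(ly<110)&(C[...,2]>lo)&(C[...,2]<40)
        r=cv2.minAreaRect(np.c_[lx[m],ly[m]].astype(np.float32)); print(t,n,lo,np.round(r[0],1),np.round(r[1],1),round(r[2],1))
    m=(abs(lx+40)<40)&(ly>32)&(ly<110)&(C[...,2]>24)&(C[...,2]<40)
    A=np.c_[lx[m],ly[m],np.ones(m.sum())]; print(" plane",np.round(np.linalg.lstsq(A,C[...,2][m],rcond=None)[0],3))
d=load("y","top")["img"]; cv2.imwrite("pics/y_tray.png",cv2.resize(d[165:255,385:485],None,fx=6,fy=6,interpolation=cv2.INTER_CUBIC))
E
```

```text
w side 22 [-45.5  72.5] [61.8 31.3] 0.2
w side 25 [-45.5  72.8] [31.1 61.7] 89.0
w side 28 [-45.2  73.6] [61.1 29.1] 1.2
 plane [-4.0000e-03 -8.5000e-02  3.5563e+01]
x side 22 [-45.4  73.3] [31. 62.] 89.8
x side 25 [-45.4  73.4] [30.7 62.1] 89.0
x side 28 [-45.2  73. ] [30.5 61.7] 90.0
 plane [-1.1000e-02 -4.2000e-02  3.2195e+01]
y top 22 [-48.9  71.9] [71.7 37.6] 13.8
y top 25 [-45.2  72.4] [26.8 61.8] 89.9
y top 28 [-45.3  72.9] [62.1 25.7] 0.7
 plane [-6.0000e-03 -2.8000e-02  3.2764e+01]
y side 22 [-45.4  75.4] [62. 32.] 0.6
y side 25 [-45.4  75.4] [61.9 32. ] 0.6
y side 28 [-45.4  75.4] [61.9 32. ] 0.6
 plane [ 6.0000e-03 -5.3000e-02  3.4326e+01]
```

View pics/y_tray.png

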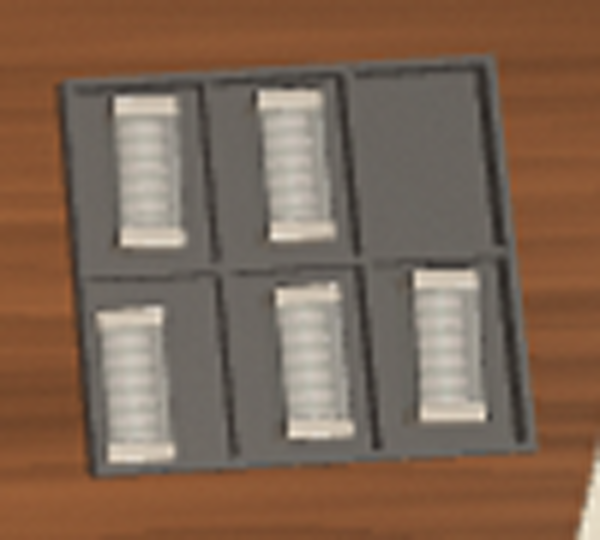

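The tube at (407,229) was shifted against the compartment's outer corner. It is flat (same height as its neighbours, no tilt) at about (-45, 72) mm in the tray frame. The walls physically cap its y at 72, against a limit of 76, so it is within tolerance. Handing in.

```bash
python3 -c "
from rig import manip; print(manip.job_done()); print(manip.state()['time_s'])"
```

```text
the job is handed in; nothing more can be done
None
the job is handed in; nothing more can be done
```

The change float is made up and the job is handed in, about 43 s into the 210 s. It reports no verdict, so the results below are my own camera checks.

**What I did**
- I slid the cover fully back. It had started about 10 mm open.
- I pressed both long tubes down until they latched, then slid the cover shut.
- I laid the three short tubes in empty compartments.
- I did not move the pink and purple look-alikes, the tubes already in the tray, or the other items.

**Last checks**
- **Long tubes:** with the cover open, the top of the upper tube measured about 126 mm and level in both views. Both tubes showed in the side window.
- **Cover:** its rib moved 120 mm from the back stop, so it measures shut.
- **Short tubes:** all three lie flat at tray height. Two are centred within about 3 mm.
- **Robot:** the gripper ended clear of everything.

**What disagreed**
- The short tube in compartment (-40, +58) was released near the centre but was later found against the outer corner. It may have been the announced knock or my release.
- It measured about (-45, 72) mm; one noisy side-view fit read y = 75.4. The limit is 76, and the wall stops it at about 72, so I left it.
- The two cameras differed by 2–3 mm in x throughout.

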